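# Pack the sample cups and cam-lock the transport case

## Task

Pack the loose white sample cups for dispatch: flip the toggle latch of the transport case open and lift its lid fully open, then nest every cup that stands on the bench into the cup standing in the case, one in another and each fully seated, in any order. Then shut the lid completely and turn the cam lock disc clockwise through its half turn to the stop, so that its hook draws the lid's bolt in tight. Do not shift the tube rack, the empty rack or the bottle.

Things in the scene. Friction and masses are not known exactly. Their poses are not given: they have to be found in the camera images.
- case: grey lidded case fixed to the bench, 165 mm deep (x), 280 wide (y), lower half 105 high, 5 mm walls, 174 high with its deep lid shut. Origin: centre of its underside; x from its front (near the robot) to its back, z up; front plane at x = -82.5 mm. In front of it: latch at y = +85, cam lock at y = -105 mm on a shelf 92 mm high, 118 mm deep.
- lid (a joint): lid angle, rad: 0 shut, 1.5 fully open (stop). Hinge line along the case's y through x +82.5, z 105 mm of the case's frame. The hinge is stiff: the lid stays where it is left; 2 to 6 N at the handle move it. It cannot be lifted while the latch is shut.
- lid_handle (a point): middle of the lid's handle, a round bar 12 mm thick, 70 mm long along the case's y, 48 mm in front of the lid's front face on a post at either end. Shut: 150 mm above the bench, 213 mm in front of and 45 mm above the hinge line. Fully open: about 320 mm high on top of the upended lid. Axes turn with the lid; the case's when shut.
- latch (a joint): toggle latch angle, rad: 0 shut (lever upright), 1.5 fully open (lever lies forward, towards the robot). Turns about the case's y through x -86.5, y +85, z 85 mm of the case's frame. Over-centre: a spring holds it shut below 0.6 and throws it open beyond (about 1.5 N at the lever).
- latch_grip (a point): grip point of the latch lever, a steel plate 28 mm wide (case's y), 7 mm thick (case's x), upright when shut, 45 mm in front of the lid, its upper end 195 mm above the bench, 20 mm above this point. The point is 99 mm from the latch's axis; 46 mm below it a claw reaches back to the lid's lip. Axes the case's when shut; z to the free end.
- cam (a joint): cam lock disc angle, rad: starts at 0 to 0.25 (open), turns clockwise seen from above to a stop at 3.14 (half a turn, tight). Stays where it is left; about 0.1 Nm turns it. If turned while the lid is up, its hook blocks the bolt from coming down.
- cam_grip (a point): point on the disc's vertical axis, 165 mm above the bench, in its grip: an upright plate 46 mm long, 14 mm thick, from 128 to 175 mm height. Site x along the grip's length: at joint 0 the case's x, turning clockwise with the joint. A curved hook arm, 110 to 124 mm high, reaches 54 mm from the axis. The axis is 65 mm in front of the lid's face.
- bolt (a joint): how far the lid's bolt is drawn towards the cam disc, m: 0 slack, about 0.008 drawn tight by the hook (stop 0.009). A spring (2 N) pulls it back; only the cam moves it.
- bolt_pin (a point): upright headed pin, 8 mm thick, at the end of the lid's bolt. Lid shut: it stands between lid and cam disc, 40 mm from the disc's axis (32 mm when tight), where the hook catches it. Its level rod, 10 mm thick, runs to the lid 138 mm above the bench.
- base_mid (a point): the cup in the case, shaped as c1, upright and fixed in a pocket of the case's floor, 55 mm behind the front plane, mid-width; foot 5 mm, rim 75 mm above the bench. Point on its axis, 35 mm above its foot. Up to three cups nest on it under the shut lid.
- c1_mid (a point): white hollow cup standing upright on the bench; 70 mm high, mouth up. Tapered body 42 mm wide near the chamfered foot (35 mm), 51 mm below the collar; the collar (from 42 mm up) is straight, 64 mm outside, 58 mm inside. About 70 g. Nested, its shoulder rests on the rim of the cup below, 28 mm higher than that cup (4 mm side play), leaving its top 28 mm free. Point on its axis, half-way up; z along the axis.
- c2_mid (a point): another such cup, same shape as c1; two or three of c1 to c4 are present. Point on its axis, half-way up (35 mm above its foot).
- c3_mid (a point): another such cup, same shape as c1; two or three of c1 to c4 are present. Point on its axis, half-way up (35 mm above its foot).
- c4_mid (a point): another such cup, same shape as c1; two or three of c1 to c4 are present. Point on its axis, half-way up (35 mm above its foot).
- tube_rack: bystander: loose orange rack, 90 by 168 mm, with red-capped tubes, 108 mm high; origin at the centre of its underside.
- empty_rack: bystander: loose empty orange rack, 90 by 168 mm, 50 mm high; origin at the centre of its underside.
- spray_bottle: bystander: loose bottle, 70 mm diameter, 170 mm high; origin at the centre of its underside.
Mind the look-alikes: they are no part of the job. What is shaped like the part that bears c3_mid but black or brown is not meant.

How it is judged:
By the outcome, as a careful person would: the job done as asked, in the order asked, and still so for the second after the job is handed in, with the robot touching nothing.
Of c1, c2, c3, c4 only 2 to 3 are there at a start; the rules pass over those that are not, and their reading is None.
At some moment in a run one of c1, c2, c3, c4 may be knocked a few centimetres aside while the robot is not near it.
It also fails if it takes over 210 s, if anything falls off the work surface, if the arm or the gripper's body presses on something with over 40 N, if the wrist force passes 120 N, or if a joint passes its speed limit or range.

## Robot

A 7-joint arm with a two-finger parallel gripper is mounted at the origin on the work surface. World frame = base frame: x ahead of the robot, y to its left, z up, the work surface at z = 0. Lengths are in m, angles in rad, forces in N, time in s.
With the tool pointing down it reaches from about 0.4 to 0.85 m from the base axis. Payload 4.5 kg.
Tool frame: the origin (TCP) lies at the very end of the fingers, on their centre line; the grasp point (between the pads) lies 19 mm behind it (tcp_to_grasp is the z of the grasp point in the tool frame, in m); z points along the fingers, y is the line along which they close (so a half turn about z gives the same grasp; the last joint's range is limited). The gripper opens to 88 mm and grips with 3 to 60 N. Pads are 18 mm wide; open, the fingers measure 123 mm over their backs; the gripper's body (75 mm by 187 mm) begins 45 mm behind the grasp point.
Start: joints at [-1.207, 0.689, -0.195, 1.565, 0.157, 0.902, -0.215], TCP at [0.202, 0.591, 0.239] pointing down, gripper open.
Joint ranges: [-3.01, 3.01], [-0.46, 2.08], [-1.47, 1.51], [0.13, 2.56], [-1, 4.14], [0.04, 2.09], [-2.66, 2.66]. Speed limits (rad/s): [2.57, 2.57, 3.14, 3.14, 3.14, 3.14, 3.14].

## Interface

Orientations are given as a unit quaternion [x, y, z, w].
In Python, from plant import * gives the robot as it stands. The module is installed in compiled form; this text tells all that it offers.
- The arm moves only by the shell command python3 -m jog 'ROWS' [OPENING] [FORCE]. ROWS is JSON, a list that holds one entry, the list of rows, each a list of 6 numbers: the shift along the tool's x, y, z in m, then the turn, a rotation vector about the tool's x, y, z in rad. In form: [[[dx, dy, dz, ax, ay, az], ...]]. A call has 1 to 12 rows; each row shifts and turns the commanded pose from where the row before left it, along the tool's axes as they then stand; what a row does not reach is not made up. A row lasts 1/8 s, in which the tool goes at most 62.5 mm and 10.7 degrees, less where a joint would pass 70% of its speed; a pose out of reach is approached as far as the arm can. A call with a gripper value outside its range is refused whole. OPENING is the finger opening in m, from 0 to 0.0881, set as the call begins (- or left out, the last holds). The fingers move at their own pace and stop on an object; FORCE is the grip in N (left out, the last holds). Time passes only in rows, so rows that do not move let the fingers close. It gives the time, the measured TCP pose, the force, the opening and the grip force at its end, in the units of the state.
- get_state(): the state, without advancing time (a new reading comes with each control period).
- snapshot(name): name is "scene" or "top" or "wrist"; returns a dict with "frame" (400x640x3 uint8, red, green, blue), "mtx" (3x3 intrinsics, pixels), "D" ([k1, k2, p1, p2, k3] as OpenCV has them; the pictures are not rectified), "xyz" and "orientation" of the camera in the world; the wrist camera has in their place "mount" (4x4, takes a point from camera to tool coordinates, whose origin is the TCP and whose axes are the flange's). Camera axes: x right, y down, z forward; pixel columns grow to the right and rows downward; lengths in m; the calibration is good to about 2 mm. A picture is of the moment at which its call begins: read the wrist's pose just before it. There is no depth.
- finish_job(): hands the job in; it is judged then, once.
The state is a dict: "clock": time; "q": joint angles; "qd": joint speeds; "joint_torque": joint torques, N m; "tool_pos": TCP position; "eef_rot": TCP orientation; "contact_force": force on the tool from outside, world axes, zero at the start; "moment": the same for the moment, N m; "opening": opening from 0.0 (shut) to 1.0 (fully open); "finger_force": force on a finger pad.
Only numpy, scipy, OpenCV 4.12 (cv2) and the standard library are available. Lean on these libraries where they do the work, as an engineer would, in place of code of your own. Each camera call takes 0.05 s, during which the arm holds its last target. There are 200 camera calls.

## Working session

There is one attempt and no reset: what is moved stays moved. The work goes in short steps, Python scripts to look and compute and a shell command to move; the robot and the scene stay as the last step left them, time stands still between calls to the robot, and variables do not carry over. Pictures are saved under pics/ and viewed, at most 14 in all, crops included, and the job is handed in when it is done.

```bash
mkdir -p pics; ls; python3 - <<'E'
from plant import *
import cv2
s=get_state(); print({k:s[k] for k in ('clock','tool_pos','eef_rot','opening')})
for n in ("scene","top"):
    d=snapshot(n); cv2.imwrite(f"pics/{n}0.png",d["frame"][:,:,::-1]); print(n,d["mtx"],d["D"],d["xyz"],d["orientation"])
d=snapshot("wrist"); print(d["mount"],d["mtx"],d["D"])
E
```

```text
pics
{'clock': 0.0, 'tool_pos': array([0.20225171, 0.59070581, 0.23790651]), 'eef_rot': array([ 1.64099938e-01,  9.86443290e-01, -9.15295082e-04, -8.83773983e-05]), 'opening': 1.0002839768178442}
scene [[435.4679579    0.         322.30576006]
 [  0.         435.4679579  201.34914021]
 [  0.           0.           1.        ]] [-0.02140323  0.          0.          0.          0.        ] [ 1.42662785 -0.86134012  0.91584379] [ 0.80843282  0.34857647 -0.17765963 -0.43973615]
top [[520.10075378   0.         315.39777737]
 [  0.         520.10075378 198.01548353]
 [  0.           0.           1.        ]] [0.0368288 0.        0.        0.        0.       ] [2.44298774e-01 7.32956499e-04 1.94283981e+00] [ 0.71277869 -0.69684024  0.05681832 -0.05596327]
[[ 4.78816683e-04 -9.48338370e-01 -3.17260314e-01  8.27585302e-02]
 [ 9.99999577e-01  2.04921310e-04  8.96682400e-04  8.00272127e-04]
 [-7.85344926e-04 -3.17260609e-01  9.48338067e-01 -1.45063423e-01]
 [ 0.00000000e+00  0.00000000e+00  0.00000000e+00  1.00000000e+00]] [[354.94548974   0.         320.20865606]
 [  0.         354.94548974 200.46193898]
 [  0.           0.           1.        ]] [-0.03385834  0.          0.          0.          0.        ]
```

View pics/scene0.png

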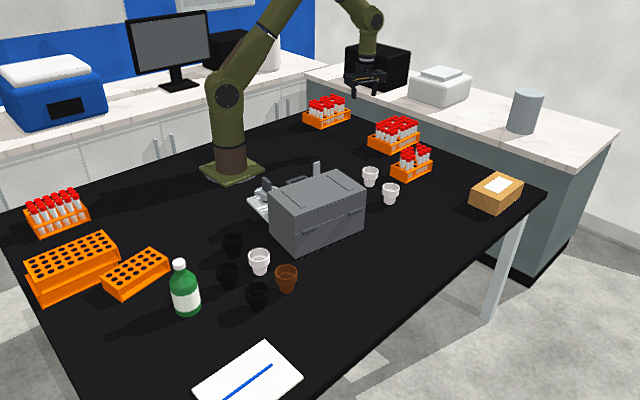

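View pics/top0.png

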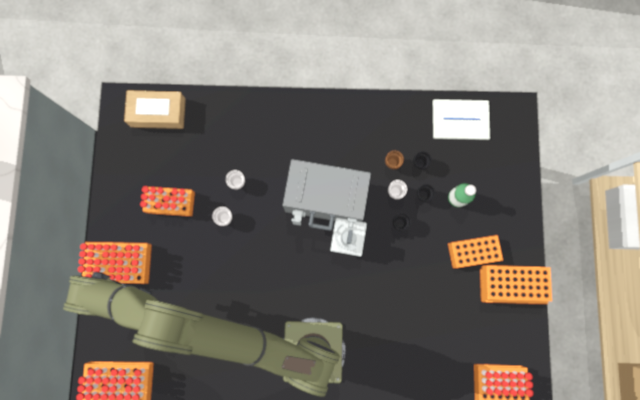

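Three white cups: about (235,180) and (222,216) to the left of the case, and (398,189) to its right among black and brown ones. Case, latch (297,216), handle (321,218) and cam (349,237) are near the middle. I'll enlarge.

```bash
cat > h.py <<'E'
from plant import *
import cv2, numpy as np
from scipy.spatial.transform import Rotation as R
def cam(n):
    s=get_state(); d=snapshot(n)
    if n=="wrist":
        T=np.eye(4); T[:3,:3]=R.from_quat(s["eef_rot"]).as_matrix(); T[:3,3]=s["tool_pos"]; M=T@d["mount"]
    else:
        M=np.eye(4); M[:3,:3]=R.from_quat(d["orientation"]).as_matrix(); M[:3,3]=d["xyz"]
    return d["frame"],d["mtx"],d["D"],M
def ray(c,uv):
    p=cv2.undistortPoints(np.array([[uv]],float),c[1],c[2])[0,0]
    return c[3][:3,:3]@np.array([p[0],p[1],1.])
def at(c,uv,z):
    r=ray(c,uv); o=c[3][:3,3]; return o+r*(z-o[2])/r[2]
def proj(c,P):
    M=np.linalg.inv(c[3]); P=np.atleast_2d(P)
    return cv2.projectPoints(P.astype(float),cv2.Rodrigues(M[:3,:3])[0],M[:3,3],c[1],np.array(c[2]))[0][:,0]
def crop(c,name,x0,y0,x1,y1,k):
    im=cv2.resize(c[0][y0:y1,x0:x1,::-1],None,fx=k,fy=k,interpolation=cv2.INTER_CUBIC)
    for x in range((x0//20+1)*20,x1,20): cv2.putText(im,str(x),(int((x-x0)*k)-8,8),0,.3,(0,255,255)); cv2.line(im,(int((x-x0)*k),10),(int((x-x0)*k),14),(0,255,255))
    for y in range((y0//20+1)*20,y1,20): cv2.putText(im,str(y),(0,int((y-y0)*k)+3),0,.3,(0,255,255)); cv2.line(im,(20,int((y-y0)*k)),(24,int((y-y0)*k)),(0,255,255))
    cv2.imwrite(f"pics/{name}.png",im)
def whitecups(c,z=.07):
    hsv=cv2.cvtColor(c[0],cv2.COLOR_RGB2HSV); m=((hsv[...,2]>150)&(hsv[...,1]<50)).astype(np.uint8)
    n,l,st,ce=cv2.connectedComponentsWithStats(m)
    return [(st[i].tolist(),ce[i].round(1),at(c,ce[i],z).round(3)) for i in range(1,n) if 60<st[i][4]<900]
E
python3 - <<'E'
from h import *
c=cam("top"); crop(c,"topc",210,140,480,270,2.9)
for w in whitecups(c): print(w)
E
```

```text
([135, 98, 35, 17, 571], array([152.1, 106. ]), array([0.88 , 0.619, 0.07 ]))
([226, 170, 19, 19, 288], array([234.8, 179.1]), array([0.609, 0.299, 0.07 ]))
([389, 180, 18, 19, 281], array([397.3, 188.9]), array([ 0.586, -0.297,  0.07 ]))
([464, 185, 12, 11, 106], array([469.7, 189.9]), array([ 0.589, -0.56 ,  0.07 ]))
([449, 188, 16, 19, 130], array([454.2, 198.3]), array([ 0.556, -0.503,  0.07 ]))
([213, 207, 19, 19, 292], array([221.9, 215.9]), array([0.473, 0.339, 0.07 ]))
([292, 210, 13, 14, 127], array([297.3, 215.7]), array([0.479, 0.066, 0.07 ]))
```

View pics/topc.png

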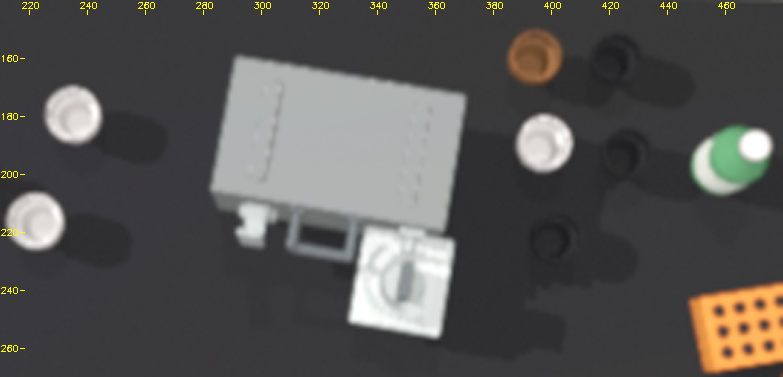

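```bash
cat >> h.py <<'E'
def go(x,y,z,yaw):
    """remaining move to tool-down pose; yaw = world angle of tool y from world y"""
    s=get_state(); Rt=R.from_quat(s["eef_rot"]); a=yaw+np.pi/2
    Y=np.array([np.cos(a),np.sin(a),0]); Z=np.array([0,0,-1.]); G=R.from_matrix(np.c_[np.cross(Y,Z),Y,Z])
    d=Rt.inv().apply(np.array([x,y,z])-s["tool_pos"]); r=(Rt.inv()*G).as_rotvec()
    print("t",round(s["clock"],1),"tcp",s["tool_pos"].round(4),"shift(now axes) mm",(d*1000).round(1),"then turn",r.round(3),"| F",s["contact_force"].round(1),"op mm",round(s["opening"]*88.1,1),"ff",np.round(s["finger_force"],1),"q7",round(s["q"][6],2))
def cw(p):
    """case frame -> world"""
    import json; x,y,a=json.load(open("case.json")); return np.array([x+p[0]*np.cos(a)-p[1]*np.sin(a),y+p[0]*np.sin(a)+p[1]*np.cos(a),p[2]])
E
python3 - <<'E'
from h import *
import json
from scipy.optimize import least_squares
c=cam("top")
uv=np.array([[291.7,159.7],[370.7,172.8],[282.8,205.2],[362.8,219.7]])
L=np.array([[82.5,140,174],[82.5,-140,174],[-82.5,140,174],[-82.5,-140,174]])/1000
def W(p,P): k=np.array([[np.cos(p[2]),-np.sin(p[2]),0],[np.sin(p[2]),np.cos(p[2]),0],[0,0,1]]); return P@k.T+[p[0],p[1],0]
s=least_squares(lambda p:(proj(c,W(p,L))-uv).ravel(),[.55,0,0]); print(s.x,s.fun.round(1))
json.dump(s.x.tolist(),open("case.json","w"))
for n,p in dict(handle=(-.1305,0,.15),latch=(-.0865,.085,.184),latchtop=(-.1275,.085,.195),cam=(-.1475,-.105,.175),base=(-.0275,0,.04)).items(): w=cw(p); print(n,w.round(4),proj(c,w).round(1))
w=cw((-.1075,.085,.165)); go(*(w+[0,0,.1]),s.x[2])
E
```

```text
[ 0.56101008 -0.0373844  -0.15350863] [-0.3 -0.4  0.1  0.3 -0.1  0.2  0.3 -0.1]
handle [ 0.432  -0.0174  0.15  ] [[320.3 226.9]]
latch [0.4885 0.0598 0.184 ] [[298.1 208.9]]
latchtop [0.448  0.0661 0.195 ] [[295.9 220.3]]
cam [ 0.3992 -0.1186  0.175 ] [[349.9 236.5]]
base [ 0.5338 -0.0332  0.04  ] [[324.8 202.7]]
t 0.2 tcp [0.2023 0.5911 0.2383] shift(now axes) mm [-422.1 -413.6  -26.3] then turn [-0.001  0.    -0.176] | F [-0.3 -0.2 -0.1] op mm 88.2 ff 0.0 q7 -0.22
```

```bash
python3 -m jog '[[[-0.035,-0.0345,-0.0022,0,0,0],[-0.035,-0.0345,-0.0022,0,0,0],[-0.035,-0.0345,-0.0022,0,0,0],[-0.035,-0.0345,-0.0022,0,0,0],[-0.035,-0.0345,-0.0022,0,0,0],[-0.035,-0.0345,-0.0022,0,0,0],[-0.035,-0.0345,-0.0022,0,0,0],[-0.035,-0.0345,-0.0022,0,0,0],[-0.035,-0.0345,-0.0022,0,0,0],[-0.035,-0.0345,-0.0022,0,0,0],[-0.035,-0.0345,-0.0022,0,0,0],[-0.035,-0.0345,-0.0022,0,0,0]]]' 0 10
python3 -m jog '[[[0,0,0,0,0,-0.088],[0,0,0,0,0,-0.088],[0,0,0,0,0,0],[0,0,0,0,0,0]]]'
python3 - <<'E'
from h import *
c=cam("wrist"); cv2.imwrite("pics/w1.png",c[0][:,:,::-1])
go(*cw((-.1075,.085,.265)),-.1535)
for p in [(-.1275,.085,.195),(-.1305,0,.15),(-.0825,.085,.174),(-.0825,.140,.174)]: print(p,proj(c,cw(p)).round(0))
E
```

```text
clock: 1.75
tool_pos: [0.4663, 0.0622, 0.2653]
eef_rot: [0.164, 0.986, 0.0, 0.0]
contact_force: [-0.0, 0.7, 0.2]
opening: 0.003
finger_force: 0.0
clock: 2.25
tool_pos: [0.4656, 0.0637, 0.2651]
eef_rot: [0.077, 0.997, 0.0, -0.0]
contact_force: [0.9, -0.3, -0.2]
opening: 0.007
finger_force: 0.0
t 2.3 tcp [0.4656 0.0638 0.2651] shift(now axes) mm [-2.2 -0.4  0.1] then turn [ 0.     0.    -0.001] | F [-0.3 -0.3 -0.4] op mm 0.8 ff 0.0 q7 0.96
(-0.1275, 0.085, 0.195) [[318. 190.]]
(-0.1305, 0, 0.15) [[205. 169.]]
(-0.0825, 0.085, 0.174) [[318. 240.]]
(-0.0825, 0.14, 0.174) [[394. 240.]]
```

View pics/w1.png

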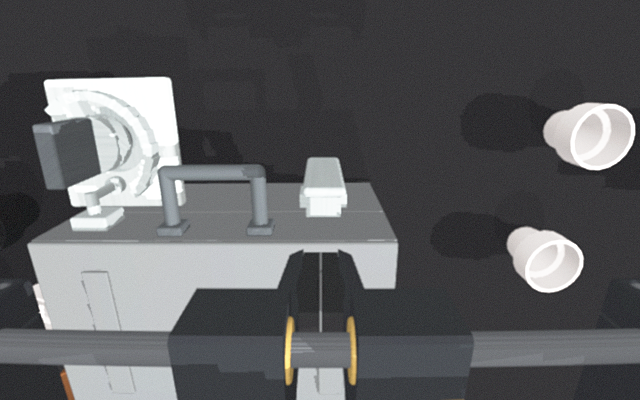

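The wrist view shows the lever at (323,175), handle at (212,173), lid edge at y≈240. This is within a few mm of prediction. Next: insert the closed fingers behind the lever and pull.

```bash
python3 -m jog '[[[0,0.001,0.03,0,0,0],[0,0,0.03,0,0,0],[0,0,0.03,0,0,0],[0,0,0.02,0,0,0],[0,0,0,0,0,0],[0.01,0,0,0,0,0],[0.01,0,0.004,0,0,0],[0.01,0,0.006,0,0,0],[0.01,0,0.006,0,0,0],[0.01,0,0.006,0,0,0],[0.01,0,0.006,0,0,0]]]'
python3 -m jog '[[[0.01,0,0.002,0,0,0],[0.01,0,0,0,0,0],[0.01,0,0,0,0,0],[0,0,0,0,0,0],[0,0,0,0,0,0],[0,0,-0.04,0,0,0],[0,0,-0.04,0,0,0],[0,0,-0.04,0,0,0],[0,0,0,0,0,0]]]'
python3 - <<'E'
from h import *
c=cam("wrist"); cv2.imwrite("pics/w2.png",c[0][:,:,::-1])
go(*cw((-.1305,0.002,.24)),-.1535+np.pi/2)
go(*cw((-.1305,0.002,.24)),-.1535-np.pi/2)
E
```

```text
clock: 3.68
tool_pos: [0.4051, 0.0739, 0.1275]
eef_rot: [0.077, 0.997, -0.0, -0.0]
contact_force: [0.2, 0.2, -0.6]
opening: 0.005
finger_force: 0.0
clock: 4.8
tool_pos: [0.3789, 0.0787, 0.2473]
eef_rot: [0.078, 0.997, 0.001, 0.003]
contact_force: [0.8, 0.8, -1.1]
opening: 0.003
finger_force: 0.0
t 4.8 tcp [0.378  0.0783 0.246 ] shift(now axes) mm [-68.2 -84.3   6. ] then turn [-1.000e-03  4.000e-03 -1.572e+00] | F [-0.9  0.4 -0.4] op mm 0.7 ff 0.0 q7 0.83
t 4.8 tcp [0.378  0.0783 0.246 ] shift(now axes) mm [-68.2 -84.3   6. ] then turn [4.000e-03 1.000e-03 1.569e+00] | F [-0.9  0.4 -0.4] op mm 0.7 ff 0.0 q7 0.83
```

View pics/w2.png

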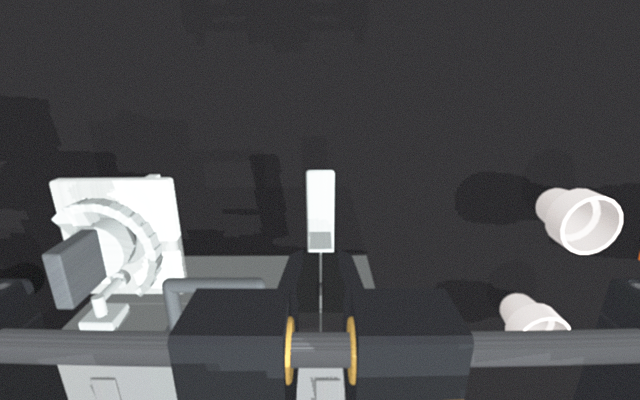

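The latch lever lies forward (320,210), so it is open. Now the handle.

```bash
python3 -m jog '[[[-0.0227,-0.0281,0.002,0,0,0],[-0.0227,-0.0281,0.002,0,0,0],[-0.0228,-0.0281,0.002,0,0,0],[0,0,0,0,0,-0.1746],[0,0,0,0,0,-0.1746],[0,0,0,0,0,-0.1746],[0,0,0,0,0,-0.1746],[0,0,0,0,0,-0.1746],[0,0,0,0,0,-0.1746],[0,0,0,0,0,-0.1746],[0,0,0,0,0,-0.1746],[0,0,0,0,0,-0.1746]]]' 0.044 25
python3 -m jog '[[[0,0,0,0,0,0],[0,0,0,0,0,0]]]'
python3 - <<'E'
from h import *
c=cam("wrist"); cv2.imwrite("pics/w3.png",c[0][:,:,::-1])
go(*cw((-.1305,0.002,.131)),-.1535+np.pi/2)
for p in [(-.1305,0,.15),(-.0825,0,.174)]: print(p,proj(c,cw(p)).round(0))
s=get_state(); print(proj(c,s["tool_pos"]))
E
```

```text
clock: 6.35
tool_pos: [0.4306, -0.0155, 0.2375]
eef_rot: [-0.653, 0.757, 0.001, -0.001]
contact_force: [-0.3, -0.2, 0.3]
opening: 0.498
finger_force: 0.0
clock: 6.6
tool_pos: [0.431, -0.0154, 0.2383]
eef_rot: [-0.65, 0.76, 0.001, -0.0]
contact_force: [0.2, -0.5, -0.8]
opening: 0.5
finger_force: 0.0
t 6.7 tcp [ 0.4311 -0.0154  0.2386] shift(now axes) mm [-1.000e-01 -1.400e+00  1.076e+02] then turn [ 0.001 -0.    -0.002] | F [ 0.5 -0.1  0. ] op mm 43.7 ff 0.0 q7 2.27
(-0.1305, 0, 0.15) [[318. 203.]]
(-0.0825, 0, 0.174) [[242. 215.]]
[[319.97717022 269.08912415]]
```

View pics/w3.png

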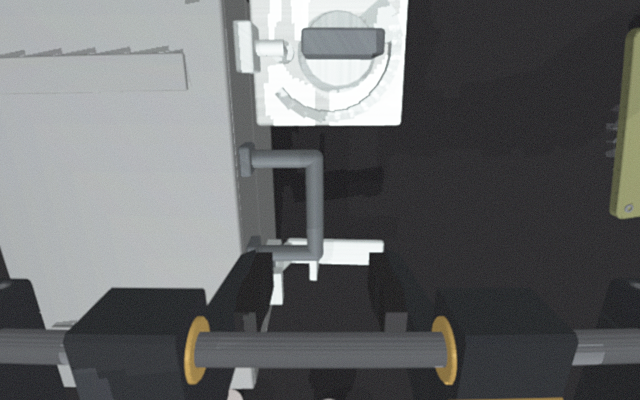

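The bar is at (314,203) between the fingers, about 3 mm toward the lid. Descend, grip, and start the lift arc.

```bash
python3 -m jog '[[[0,-0.003,0.03,0,0,0],[0,0,0.03,0,0,0],[0,0,0.03,0,0,0],[0,0,0.017,0,0,0],[0,0,0,0,0,0]]]'
python3 -m jog '[[[0,0,0,0,0,0],[0,0,0,0,0,0],[0,0,0,0,0,0],[0,0,0,0,0,0]]]' 0 30
python3 -m jog '[[[0,-0.002,-0.0105,0,0,0],[0,-0.003,-0.0105,0,0,0],[0,-0.0035,-0.0102,0,0,0],[0,-0.004,-0.0102,0,0,0],[0,-0.0045,-0.0098,0,0,0],[0,-0.005,-0.0098,0,0,0],[0,0,0,0,0,0]]]'
python3 - <<'E'
from h import *
c=cam("wrist"); cv2.imwrite("pics/w4.png",c[0][:,:,::-1])
go(*cw((.0825-.1902,0.002,.105+.1059-.019)),-.1535+np.pi/2)
E
```

```text
clock: 7.28
tool_pos: [0.4337, -0.0157, 0.1313]
eef_rot: [-0.651, 0.759, 0.001, -0.001]
contact_force: [0.7, -0.2, 0.1]
opening: 0.499
finger_force: 0.0
clock: 7.78
tool_pos: [0.4349, -0.0159, 0.1325]
eef_rot: [-0.651, 0.759, -0.0, 0.001]
contact_force: [0.4, -0.1, 1.3]
opening: 0.117
finger_force: 29.9
clock: 8.65
tool_pos: [0.458, -0.0195, 0.1941]
eef_rot: [-0.651, 0.759, -0.001, 0.002]
contact_force: [6.3, -1.7, -5.9]
opening: 0.11
finger_force: 30.3
t 8.7 tcp [ 0.458  -0.0195  0.1939] shift(now axes) mm [-0.   3.1  2. ] then turn [-0.004  0.001 -0.001] | F [ 5.8 -2.3 -4.9] op mm 9.9 ff 30.3 q7 2.21
```

View pics/w4.png

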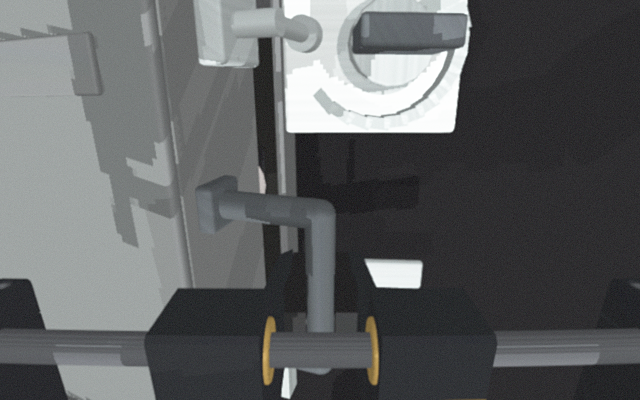

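The lid is rising with the handle in grip. Continue the arc.

```bash
python3 -m jog '[[[0,-0.0055,-0.0093,0,0,0],[0,-0.006,-0.0092,0,0,0],[0,-0.0065,-0.0087,0,0,0],[0,-0.0068,-0.0085,0,0,0],[0,-0.0073,-0.008,0,0,0],[0,-0.0077,-0.0078,0,0,0],[0,-0.008,-0.0072,0,0,0],[0,-0.0085,-0.007,0,0,0],[0,-0.0088,-0.0063,0,0,0],[0,-0.009,-0.0062,0,0,0],[0,-0.0094,-0.0054,0,0,0],[0,-0.0096,-0.0053,0,0,0]]]'
python3 -m jog '[[[0,-0.0099,-0.0045,0,0,0],[0,-0.01,-0.0042,0,0,0],[0,-0.0103,-0.0035,0,0,0],[0,-0.0104,-0.0032,0,0,0],[0,-0.0106,-0.0025,0,0,0],[0,-0.0107,-0.0021,0,0,0],[0,-0.0108,-0.0014,0,0,0],[0,-0.0108,-0.0011,0,0,0],[0,-0.0108,-0.0003,0,0,0],[0,-0.0109,0.0001,0,0,0],[0,-0.0108,0.0007,0,0,0],[0,-0.0105,0.0011,0,0,0]]]'
python3 - <<'E'
from h import *
go(*cw((.0825+.0298,0.002,.105+.2156-.019)),-.1535+np.pi/2)
E
```

```text
clock: 10.2
tool_pos: [0.5475, -0.0335, 0.2811]
eef_rot: [-0.651, 0.759, 0.001, -0.001]
contact_force: [6.2, 1.4, -17.6]
opening: 0.111
finger_force: 31.4
clock: 11.7
tool_pos: [0.6738, -0.0529, 0.303]
eef_rot: [-0.651, 0.759, -0.0, -0.0]
contact_force: [-2.5, -1.1, -8.1]
opening: 0.113
finger_force: 30.6
t 11.7 tcp [ 0.6738 -0.0529  0.303 ] shift(now axes) mm [-0.1  1.6  1.4] then turn [-0. -0.  0.] | F [-2.5 -1.1 -8.1] op mm 9.9 ff 30.6 q7 2.58
```

```bash
python3 -m jog '[[[0,-0.003,0.0005,0,0,0],[0,-0.003,0.0006,0,0,0],[0,-0.003,0.0006,0,0,0],[0,0,0,0,0,0]]]'
python3 -m jog '[[[0,0,0,0,0,0],[0,0,0,0,0,0],[0,0,0,0,0,0],[0,0,-0.03,0,0,0],[0,0,-0.03,0,0,0],[0,0,0,0,0,0]]]' 0.05
python3 - <<'E'
from h import *
import json
json.dump([.5635,-.0375,-.1535],open("case.json","w"))
c=cam("scene"); crop(c,"s5",230,110,420,290,3)
for w in whitecups(c,.07): print(w)
c=cam("wrist"); print(whitecups(c))
go(.586,-.297,.2,-.15)
go(.586,-.297,.2,0)
E
```

```text
clock: 12.2
tool_pos: [0.6751, -0.053, 0.3026]
eef_rot: [-0.652, 0.758, 0.004, -0.006]
contact_force: [-25.7, -1.1, 8.8]
opening: 0.121
finger_force: 29.2
clock: 12.95
tool_pos: [0.6845, -0.0527, 0.3651]
eef_rot: [-0.651, 0.759, -0.002, 0.004]
contact_force: [0.6, 0.4, -0.4]
opening: 0.569
finger_force: 0.0
([175, 0, 35, 13, 355], array([191.1,   5. ]), array([-3.293,  1.701,  0.07 ]))
([376, 126, 42, 18, 237], array([396.2, 134.2]), array([0.336, 0.689, 0.07 ]))
([416, 151, 14, 13, 90], array([421.9, 157.7]), array([0.555, 0.584, 0.07 ]))
([400, 160, 14, 10, 87], array([406.3, 163.9]), array([0.545, 0.489, 0.07 ]))
([299, 172, 16, 16, 74], array([306.2, 181.3]), array([0.373, 0.092, 0.07 ]))
([484, 176, 29, 18, 264], array([497.8, 184.5]), array([0.881, 0.62 , 0.07 ]))
([382, 183, 18, 22, 297], array([390.1, 192.4]), array([0.638, 0.267, 0.07 ]))
([247, 186, 41, 36, 472], array([266.4, 202.8]), array([ 0.389, -0.11 ,  0.07 ]))
([248, 248, 22, 28, 462], array([258.8, 260.1]), array([ 0.613, -0.313,  0.07 ]))
([172, 258, 13, 12, 130], array([178.5, 263.6]), array([ 0.469, -0.492,  0.07 ]))
([171, 286, 30, 26, 437], array([186.7, 301.2]), array([ 0.616, -0.548,  0.07 ]))
([343, 349, 47, 34, 647], array([366.3, 365.9]), array([ 1.066, -0.353,  0.07 ]))
[([381, 367, 37, 16, 458], array([398.7, 374.1]), array([0.617, 0.315, 0.07 ]))]
t 13.1 tcp [ 0.6827 -0.0536  0.3616] shift(now axes) mm [255.4  58.8 161.2] then turn [-1.000e-03  2.000e-03  1.568e+00] | F [-0.8 -0.2 -0.7] op mm 50.5 ff 0.0 q7 2.61
t 13.1 tcp [ 0.6827 -0.0536  0.3616] shift(now axes) mm [255.4  58.8 161.2] then turn [-1.000e-03  2.000e-03  1.418e+00] | F [-0.8 -0.2 -0.7] op mm 50.5 ff 0.0 q7 2.61
```

View pics/s5.png

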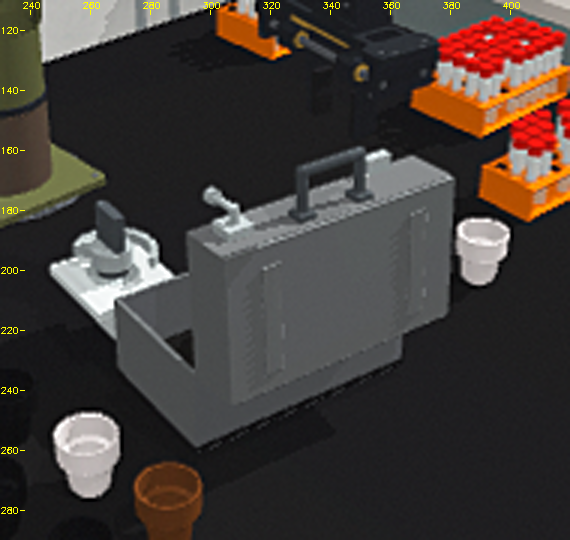

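Lid stands fully open against its stop; case interior visible, white cups at (258,260) and (390,192) in this view. Now the right-hand cup, approached with a diagonal closing line because of the neighbours.

```bash
python3 -m jog '[[[0.0426,0.0098,0,0,0,0],[0.0426,0.0098,0,0,0,0],[0.0426,0.0098,0,0,0,0],[0.0426,0.0098,0,0,0,0],[0.0426,0.0098,0,0,0,0],[0.0426,0.0098,0,0,0,0],[0,0,0,0,0,0.1695],[0,0,0,0,0,0.1695],[0,0,0,0,0,0.1695],[0,0,0,0,0,0.1695],[0,0,0,0,0,0.1695],[0,0,0,0,0,0.1695]]]' 0.0 20
python3 -m jog '[[[0,0,0,0,0,0.1695],[0,0,0,0,0,0.1695],[0,0,0,0,0,0.1695],[0,0,0,0,0,0.1695],[0,0,0,0,0,0.1695],[0,0,0,0,0,0.1695],[0,0,0,0,0,0.1695],[0,0,0.05,0,0,0],[0,0,0.05,0,0,0],[0,0,0.05,0,0,0],[0,0,0,0,0,0]]]' 0.084
python3 - <<'E'
from h import *
c=cam("wrist"); cv2.imwrite("pics/w6.png",c[0][:,:,::-1]); print(whitecups(c))
go(.586,-.297,.049,-.785)
print(proj(c,np.array([[.586,-.297,.07],get_state()["tool_pos"]])))
E
```

```text
clock: 14.55
tool_pos: [0.5826, -0.291, 0.3564]
eef_rot: [-0.192, 0.981, -0.002, -0.0]
contact_force: [0.6, 0.0, -1.0]
opening: 0.002
finger_force: 0.0
clock: 15.92
tool_pos: [0.5799, -0.2917, 0.203]
eef_rot: [0.387, 0.922, -0.003, -0.003]
contact_force: [0.2, -0.7, 0.9]
opening: 0.953
finger_force: 0.0
[([132, 294, 28, 27, 294], array([143.1, 305.7]), array([ 0.542, -0.488,  0.07 ])), ([336, 378, 56, 22, 640], array([363.8, 392.1]), array([ 0.762, -0.414,  0.07 ]))]
t 16.0 tcp [ 0.5822 -0.2915  0.2063] shift(now axes) mm [ -6.4  -0.6 157.3] then turn [-0.003  0.002 -0.01 ] | F [ 0.4 -0.5  0.7] op mm 83.9 ff 0.0 q7 0.53
[[320.92505128 198.88153123]
 [322.25309521 277.85462982]]
```

View pics/w6.png

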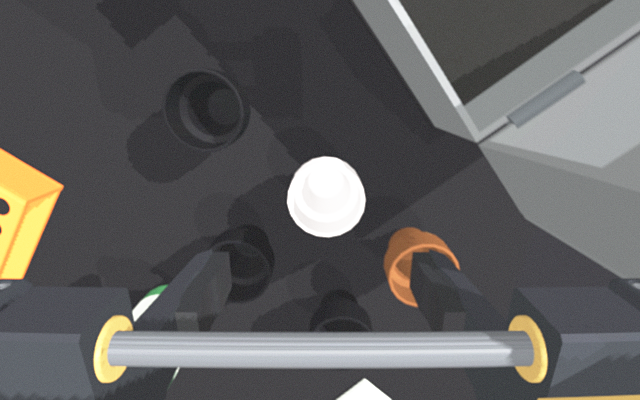

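The white cup's rim is centred at (326,198), 4 mm right of prediction; the fingers' lines miss the black (242,262) and brown (425,268) cups.

```bash
python3 -m jog '[[[-0.0065,0.003,0.04,0,0,0],[0,0,0.04,0,0,0],[0,0,0.04,0,0,0],[0,0,0.027,0,0,0],[0,0,0.01,0,0,0],[0,0,0,0,0,0]]]' 0.084 15
python3 -m jog '[[[0,0,0,0,0,0],[0,0,0,0,0,0],[0,0,0,0,0,0]]]' 0.03
python3 -m jog '[[[0,0,-0.03,0,0,0],[0,0,-0.04,0,0,0],[0,0,-0.05,0,0,0],[0,0,-0.05,0,0,0],[0,0,-0.03,0,0,0],[0,0,0,0,0,0]]]'
python3 - <<'E'
from h import *
b=cw((-.0275,0,0)); print(b)
go(b[0],b[1],.2,-.1535)
E
```

```text
clock: 16.73
tool_pos: [0.5907, -0.295, 0.0515]
eef_rot: [0.387, 0.922, -0.002, 0.002]
contact_force: [0.5, 0.3, 0.4]
opening: 0.956
finger_force: 0.0
clock: 17.1
tool_pos: [0.5906, -0.2954, 0.0519]
eef_rot: [0.387, 0.922, -0.002, 0.003]
contact_force: [-1.4, -0.8, 4.9]
opening: 0.748
finger_force: 15.0
clock: 17.85
tool_pos: [0.5909, -0.2938, 0.2533]
eef_rot: [0.387, 0.922, -0.002, 0.004]
contact_force: [0.0, 0.1, -1.2]
opening: 0.749
finger_force: 15.0
[ 0.53632335 -0.03329531  0.        ]
t 17.9 tcp [ 0.5909 -0.2938  0.2533] shift(now axes) mm [224.7 143.4  51.3] then turn [-0.003  0.009 -0.642] | F [ 0.   0.1 -1.2] op mm 66.0 ff 15.0 q7 0.58
```

```bash
python3 -m jog '[[[0,0,0,0,0,-0.1605],[0,0,0,0,0,-0.1605],[0,0,0,0,0,-0.1605],[0,0,0,0,0,-0.1605],[0.0134,0.0356,0,0,0,0],[0.0134,0.0356,0,0,0,0],[0.0134,0.0356,0,0,0,0],[0.0134,0.0356,0,0,0,0],[0.0134,0.0356,0,0,0,0],[0.0134,0.0356,0,0,0,0],[0.0134,0.0356,0,0,0,0],[0,0,0,0,0,0]]]'
python3 - <<'E'
from h import *
b=cw((-.0275,0,0))
go(b[0],b[1],.2,-.1535)
c=cam("wrist"); cv2.imwrite("pics/w7.png",c[0][:,:,::-1])
print(proj(c,np.array([cw((-.0275,0,.075)),cw((-.0825,.14,.105)),cw((-.0825,-.14,.105))])))
c=cam("top"); crop(c,"top7",200,140,420,260,3)
for w in whitecups(c,.07): print(w)
print(proj(c,cw((-.0275,0,.075))))
E
```

```text
clock: 19.35
tool_pos: [0.5334, -0.0303, 0.2484]
eef_rot: [0.073, 0.997, -0.002, 0.0]
contact_force: [0.1, -1.0, -1.1]
opening: 0.748
finger_force: 15.0
t 19.4 tcp [ 0.5334 -0.0303  0.2484] shift(now axes) mm [-3.3 -2.4 48.4] then turn [-0.004  0.     0.007] | F [ 0.1 -1.  -1.1] op mm 65.9 ff 15.0 q7 0.6
[[316.9674151  179.27567716]
 [490.61242081 124.59197019]
 [143.35553863 121.86103153]]
([135, 98, 35, 17, 571], array([152.1, 106. ]), array([0.88 , 0.619, 0.07 ]))
([226, 170, 19, 19, 289], array([234.9, 179.1]), array([0.609, 0.298, 0.07 ]))
([464, 185, 12, 11, 106], array([469.7, 189.9]), array([ 0.589, -0.56 ,  0.07 ]))
([449, 188, 16, 18, 128], array([454.1, 198.2]), array([ 0.557, -0.503,  0.07 ]))
([316, 196, 19, 15, 220], array([324.2, 203.2]), array([ 0.528, -0.031,  0.07 ]))
([213, 207, 19, 19, 292], array([221.9, 215.9]), array([0.473, 0.339, 0.07 ]))
([290, 211, 16, 34, 265], array([296.3, 228.4]), array([0.433, 0.068, 0.07 ]))
[[325.01137239 200.61640773]]
```

View pics/w7.png

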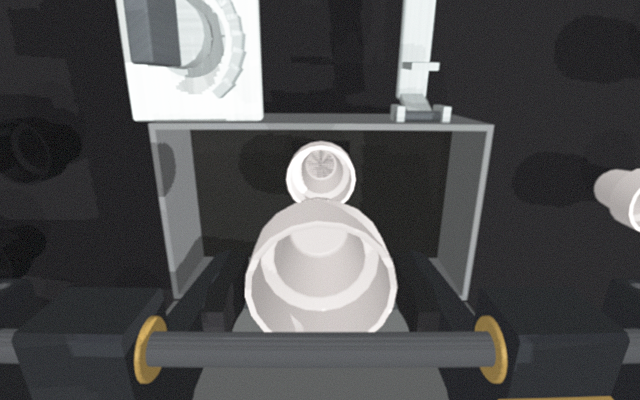

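The base cup's rim spans x 287–356, top at y=142; held cup's rim spans 246–397, top ≈222. The base is about 4 mm further to +y than predicted. Compute the offset.

```bash
cat >> h.py <<'E'
def ext(c,ctr,r=.032):
    t=np.linspace(0,2*np.pi,90); p=proj(c,np.array(ctr)+r*np.c_[np.cos(t),np.sin(t),0*t]); return np.r_[p.min(0),p.max(0)]
def fitrim(c,z,L,Rr,T,x0,r=.032):
    from scipy.optimize import least_squares
    s=least_squares(lambda p:(lambda e:[e[0]-L,e[2]-Rr,e[1]-T])(ext(c,(p[0],p[1],z),r)),x0); return s.x.round(4),s.fun.round(1)
E
python3 - <<'E'
from h import *
s=get_state(); c=cam("wrist"); t=s["tool_pos"]
print(fitrim(c,.075,287,356,142,[.53,-.03]), fitrim(c,t[2]+.018,246,397,222,t[:2]), t)
# image evidence of edges along columns/rows
g=cv2.cvtColor(c[0],cv2.COLOR_RGB2GRAY)
print(g[190:262:2,321].tolist()); print(g[285,236:262:2].tolist())
print(g[134:156:2,321].tolist())
E
```

```text
(array([ 0.5351, -0.0329]), array([-0.1,  0.1,  0. ])) (array([ 0.5352, -0.0326]), array([-1.7,  1.7,  0.2])) [ 0.53424719 -0.03402922  0.24802007]
[206, 233, 239, 237, 189, 204, 205, 202, 201, 202, 198, 202, 201, 198, 201, 200, 235, 233, 225, 230, 228, 229, 229, 230, 227, 230, 225, 227, 228, 228, 229, 231, 235, 223, 211, 211]
[37, 34, 38, 24, 92, 230, 227, 227, 164, 168, 168, 165, 167]
[51, 53, 42, 166, 205, 235, 255, 246, 183, 180, 186]
```

The held cup is right above the base cup. Lower it.

```bash
python3 -m jog '[[[0,0,0.03,0,0,0],[0,0,0.03,0,0,0],[0,0,0.03,0,0,0],[0,0,0.02,0,0,0],[0,0,0.01,0,0,0],[0,0,0.008,0,0,0],[0,0,0.008,0,0,0],[0,0,0.008,0,0,0],[0,0,0.008,0,0,0],[0,0,0,0,0,0]]]'
python3 -m jog '[[[0,0,0.004,0,0,0],[0,0,0.004,0,0,0],[0,0,0.003,0,0,0],[0,0,0,0,0,0]]]'
```

```text
clock: 20.75
tool_pos: [0.5352, -0.0337, 0.0969]
eef_rot: [0.076, 0.997, -0.002, 0.001]
contact_force: [0.5, 1.0, -1.0]
opening: 0.752
finger_force: 15.0
clock: 21.25
tool_pos: [0.5353, -0.0337, 0.0861]
eef_rot: [0.076, 0.997, -0.002, 0.001]
contact_force: [1.5, 2.3, -2.1]
opening: 0.753
finger_force: 14.9
```

```bash
python3 -m jog '[[[0,0,0.002,0,0,0],[0,0,0.001,0,0,0],[0,0,0.001,0,0,0],[0,0,0,0,0,0]]]'
python3 -m jog '[[[0,0,0,0,0,0],[0,0,0,0,0,0],[0,0,0,0,0,0]]]' 0.084
python3 - <<'E'
from h import *
go(.535,-.033,.24,-.1535)
E
```

```text
clock: 21.75
tool_pos: [0.5357, -0.034, 0.0839]
eef_rot: [0.077, 0.997, -0.003, 0.002]
contact_force: [-1.3, 0.6, 12.9]
opening: 0.752
finger_force: 15.0
clock: 22.12
tool_pos: [0.5347, -0.0349, 0.0819]
eef_rot: [0.077, 0.997, -0.003, 0.001]
contact_force: [-0.3, 0.5, -0.3]
opening: 0.957
finger_force: 0.0
t 22.1 tcp [ 0.5347 -0.0349  0.0819] shift(now axes) mm [  -0.2    1.  -158.1] then turn [-0.006  0.002 -0.   ] | F [-0.3  0.5 -0.3] op mm 84.3 ff 0.0 q7 0.35
```

Seated (12.9 N reaction at the expected height) and released. Next cup at (.609,.299).

```bash
python3 -m jog '[[[0,0,-0.02,0,0,0],[0,0,-0.05,0,0,0],[0,0,-0.05,0,0,0],[0,0,-0.03,0,0,0],[-0.0027,0.0425,0,0,0,0],[-0.0027,0.0425,0,0,0,0],[-0.0027,0.0425,0,0,0,0],[-0.0027,0.0425,0,0,0,0],[-0.0027,0.0425,0,0,0,0],[-0.0027,0.0425,0,0,0,0],[-0.0027,0.0425,0,0,0,0],[-0.0027,0.0425,0,0,0,0]]]'
python3 -m jog '[[[0,0,0.02,0,0,0],[0,0,0.02,0,0,0],[0,0,0,0,0,0],[0,0,0,0,0,0]]]'
python3 - <<'E'
from h import *
go(.609,.299,.05,-.1535)
c=cam("wrist"); print(proj(c,[[.609,.299,.07]]))
for w in whitecups(c): print(w)
g=cv2.cvtColor(c[0],cv2.COLOR_RGB2GRAY); n,l,st,ce=cv2.connectedComponentsWithStats((g>120).astype(np.uint8)); print([ (a.tolist(),b.round(0)) for a,b in zip(st,ce) if a[4]>500])
cv2.imwrite("pics/w8.png",c[0][:,:,::-1])
c=cam("top"); print([w for w in whitecups(c)])
E
```

```text
clock: 23.62
tool_pos: [0.6082, 0.3, 0.2302]
eef_rot: [0.077, 0.997, -0.003, 0.001]
contact_force: [0.8, 1.0, -0.4]
opening: 0.954
finger_force: 0.0
clock: 24.12
tool_pos: [0.6086, 0.2978, 0.1908]
eef_rot: [0.077, 0.997, -0.003, 0.001]
contact_force: [0.1, -0.2, -0.4]
opening: 0.951
finger_force: 0.0
t 24.1 tcp [0.6086 0.2978 0.1908] shift(now axes) mm [1.000e-01 2.000e+00 1.408e+02] then turn [-0.005  0.002 -0.001] | F [ 0.1 -0.2 -0.4] op mm 83.8 ff 0.0 q7 0.25
[[321.31359934 192.69383526]]
([579, 0, 47, 17, 550], array([597.8,   7.1]), array([0.506, 0.506, 0.07 ]))
([541, 32, 34, 26, 641], array([557.4,  45.3]), array([0.527, 0.479, 0.07 ]))
([539, 72, 34, 23, 591], array([554.6,  82.6]), array([0.552, 0.478, 0.07 ]))
([235, 342, 116, 4, 182], array([282.9, 343.3]), array([0.747, 0.242, 0.07 ]))
[([0, 0, 640, 400, 204857], array([320., 202.])), ([0, 0, 134, 288, 13882], array([ 64., 183.])), ([308, 0, 96, 50, 3627], array([354.,  20.])), ([492, 0, 148, 111, 13213], array([560.,  54.])), ([285, 149, 83, 85, 5472], array([326., 192.])), ([94, 316, 454, 67, 14529], array([320., 351.]))]
[([135, 98, 35, 17, 571], array([152.1, 106. ]), array([0.88 , 0.619, 0.07 ])), ([226, 176, 18, 13, 168], array([233.8, 182.2]), array([0.598, 0.302, 0.07 ])), ([464, 185, 12, 11, 106], array([469.7, 189.9]), array([ 0.589, -0.56 ,  0.07 ])), ([449, 188, 16, 19, 130], array([454.2, 198.3]), array([ 0.556, -0.503,  0.07 ])), ([213, 207, 19, 19, 290], array([221.9, 215.9]), array([0.472, 0.339, 0.07 ])), ([290, 226, 6, 19, 83], array([292.8, 236.4]), array([0.404, 0.08 , 0.07 ]))]
```

```bash
python3 -m jog '[[[-0.001,0.004,0.04,0,0,0],[0,0,0.04,0,0,0],[0,0,0.04,0,0,0],[0,0,0.02,0,0,0],[0,0,0,0,0,0],[0,0,0,0,0,0]]]' 0.084 15
python3 -m jog '[[[0,0,0,0,0,0],[0,0,0,0,0,0],[0,0,0,0,0,0]]]' 0.03
python3 -m jog '[[[0,0,-0.03,0,0,0],[0,0,-0.04,0,0,0],[0,0,-0.05,0,0,0],[0,0,-0.05,0,0,0],[0,0,-0.03,0,0,0],[0,0,0,0,0,0]]]'
python3 - <<'E'
from h import *
go(.535,-.033,.25,-.1535)
E
```

```text
clock: 24.98
tool_pos: [0.6109, 0.3031, 0.0527]
eef_rot: [0.077, 0.997, -0.001, 0.002]
contact_force: [0.6, 1.0, 0.4]
opening: 0.955
finger_force: 0.0
clock: 25.35
tool_pos: [0.6105, 0.3023, 0.0517]
eef_rot: [0.077, 0.997, -0.002, 0.002]
contact_force: [-0.2, -0.8, 4.1]
opening: 0.724
finger_force: 14.9
clock: 26.1
tool_pos: [0.6103, 0.3043, 0.2533]
eef_rot: [0.077, 0.997, -0.001, 0.003]
contact_force: [-0.1, -0.7, -0.9]
opening: 0.727
finger_force: 14.9
t 26.1 tcp [0.6103 0.3043 0.2533] shift(now axes) mm [  22.9 -344.8    3.6] then turn [-0.001  0.006  0.   ] | F [-0.1 -0.7 -0.9] op mm 64.0 ff 14.9 q7 0.3
```

```bash
python3 -m jog '[[[0.0029,-0.0431,0,0,0,0],[0.0029,-0.0431,0,0,0,0],[0.0029,-0.0431,0,0,0,0],[0.0029,-0.0431,0,0,0,0],[0.0029,-0.0431,0,0,0,0],[0.0029,-0.0431,0,0,0,0],[0.0029,-0.0431,0,0,0,0],[0.0029,-0.0431,0,0,0,0],[0,0,0,0,0,0],[0,0,0,0,0,0]]]'
python3 - <<'E'
from h import *
go(.535,-.033,.25,-.1535)
c=cam("wrist"); cv2.imwrite("pics/w9.png",c[0][:,:,::-1])
print(ext(c,(.5351,-.0329,.103)).round(0))
E
```

```text
clock: 27.35
tool_pos: [0.5337, -0.0337, 0.2514]
eef_rot: [0.076, 0.997, -0.002, 0.0]
contact_force: [-0.4, 0.3, -0.8]
opening: 0.728
finger_force: 14.9
t 27.4 tcp [ 0.5337 -0.0337  0.2514] shift(now axes) mm [-1.2  0.9  1.4] then turn [-0.004  0.001  0.001] | F [-0.4  0.3 -0.8] op mm 64.1 ff 14.9 q7 0.61
[284. 147. 358. 219.]
```

View pics/w9.png

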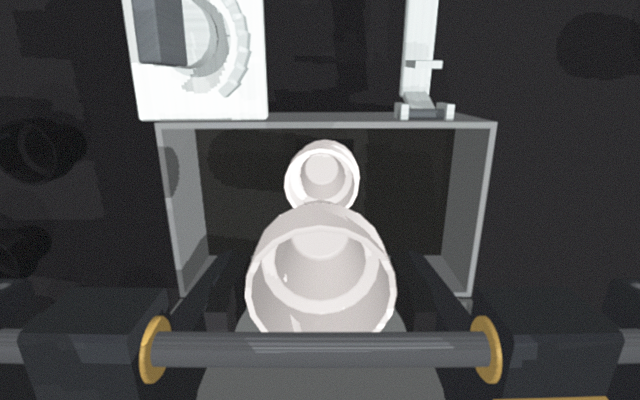

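The nested cup's rim (285–360, top ≈148) matches a fully seated cup at z=0.103. Check the held cup's offset.

```bash
python3 - <<'E'
from h import *
s=get_state(); c=cam("wrist"); t=s["tool_pos"]; g=cv2.cvtColor(c[0],cv2.COLOR_RGB2GRAY).astype(int)
print(g[190:250:2,321].tolist()); print(g[136:156:2,322].tolist())
print(t, fitrim(c,t[2]+.018,246,397,226,t[:2]), fitrim(c,.103,285,360,147,t[:2]))
E
```

```text
[209, 211, 211, 210, 213, 200, 176, 198, 205, 201, 200, 201, 198, 201, 201, 199, 196, 203, 234, 229, 226, 228, 229, 229, 228, 231, 230, 228, 227, 228]
[52, 72, 195, 198, 202, 200, 233, 255, 244, 241]
[ 0.53393716 -0.03289392  0.25172607] (array([ 0.5365, -0.0317]), array([-1.4,  1.4,  0.2])) (array([ 0.5353, -0.0306]), array([ 0.3, -0.3, -0. ]))
```

```bash
python3 -m jog '[[[0.001,0.001,0.03,0,0,0],[0,0,0.03,0,0,0],[0,0,0.025,0,0,0],[0,0,0.01,0,0,0],[0,0,0.008,0,0,0],[0,0,0.008,0,0,0],[0,0,0.008,0,0,0],[0,0,0.008,0,0,0],[0,0,0.004,0,0,0],[0,0,0.004,0,0,0],[0,0,0.002,0,0,0],[0,0,0,0,0,0]]]'
python3 -m jog '[[[0,0,0.001,0,0,0],[0,0,0.001,0,0,0],[0,0,0.001,0,0,0],[0,0,0,0,0,0]]]'
```

```text
clock: 28.95
tool_pos: [0.5336, -0.0336, 0.1152]
eef_rot: [0.076, 0.997, -0.002, 0.001]
contact_force: [0.0, -0.3, -0.5]
opening: 0.726
finger_force: 14.9
clock: 29.45
tool_pos: [0.5338, -0.0333, 0.1126]
eef_rot: [0.076, 0.997, -0.002, 0.001]
contact_force: [0.1, 0.8, 2.6]
opening: 0.723
finger_force: 14.9
```

```bash
python3 -m jog '[[[0,0,0.001,0,0,0],[0,0,0.001,0,0,0],[0,0,0,0,0,0]]]'
python3 -m jog '[[[0,0,0,0,0,0],[0,0,0,0,0,0],[0,0,0,0,0,0],[0,0,-0.02,0,0,0],[0,0,-0.05,0,0,0],[0,0,-0.05,0,0,0],[0,0,0,0,0,0]]]' 0.084
python3 - <<'E'
from h import *
c=cam("top"); print([w for w in whitecups(c)])
go(.473,.339,.19,-.1535)
E
```

```text
clock: 29.82
tool_pos: [0.5337, -0.0337, 0.112]
eef_rot: [0.076, 0.997, -0.003, 0.002]
contact_force: [-3.2, -1.0, 14.7]
opening: 0.725
finger_force: 15.0
clock: 30.7
tool_pos: [0.5354, -0.0319, 0.2336]
eef_rot: [0.077, 0.997, -0.002, 0.004]
contact_force: [0.1, 0.2, -0.3]
opening: 0.95
finger_force: 0.0
[([135, 98, 35, 17, 571], array([152.1, 106. ]), array([0.88 , 0.619, 0.07 ])), ([464, 185, 12, 11, 106], array([469.7, 189.9]), array([ 0.589, -0.56 ,  0.07 ])), ([449, 188, 16, 19, 129], array([454.2, 198.3]), array([ 0.556, -0.503,  0.07 ])), ([316, 197, 19, 14, 210], array([324.3, 203.4]), array([ 0.527, -0.031,  0.07 ])), ([213, 207, 19, 19, 292], array([221.9, 215.9]), array([0.473, 0.339, 0.07 ])), ([290, 211, 16, 34, 266], array([296.3, 228.3]), array([0.433, 0.068, 0.07 ]))]
t 30.8 tcp [ 0.5341 -0.033   0.2314] shift(now axes) mm [117.4 358.4  39.2] then turn [-0.004  0.005  0.   ] | F [ 0.6 -0.3 -0.6] op mm 83.9 ff 0.0 q7 0.58
```

```bash
python3 -m jog '[[[0.013,0.0398,0,0,0,0],[0.013,0.0398,0,0,0,0],[0.013,0.0398,0,0,0,0],[0.013,0.0398,0,0,0,0],[0.013,0.0398,0,0,0,0],[0.013,0.0398,0,0,0,0],[0.013,0.0398,0,0,0,0],[0.013,0.0398,0,0,0,0],[0.013,0.0398,0,0,0,0],[0,0,0.04,0,0,0],[0,0,0,0,0,0],[0,0,0,0,0,0]]]'
python3 - <<'E'
from h import *
go(.473,.339,.05,-.1535)
c=cam("wrist"); print(proj(c,[[.473,.339,.07]]))
g=cv2.cvtColor(c[0],cv2.COLOR_RGB2GRAY); n,l,st,ce=cv2.connectedComponentsWithStats((g>120).astype(np.uint8)); print([ (a.tolist(),b.round(0)) for a,b in zip(st,ce) if a[4]>500])
E
```

```text
clock: 32.25
tool_pos: [0.4725, 0.3379, 0.1881]
eef_rot: [0.077, 0.997, -0.003, 0.001]
contact_force: [0.6, 0.2, -0.3]
opening: 0.954
finger_force: 0.0
t 32.2 tcp [0.4725 0.3379 0.1881] shift(now axes) mm [-1.000e-01  1.900e+00  1.381e+02] then turn [-0.006  0.002 -0.   ] | F [ 0.6  0.2 -0.3] op mm 84.1 ff 0.0 q7 -0.05
[[321.1550757  193.89613414]]
[([0, 0, 640, 400, 207144], array([308., 186.])), ([0, 125, 122, 163, 8328], array([ 45., 239.])), ([455, 144, 185, 144, 18597], array([547., 209.])), ([285, 149, 84, 85, 5583], array([327., 192.])), ([94, 315, 454, 68, 15146], array([320., 351.]))]
```

The tube rack is close to the gripper body's line here, so I'll turn the gripper 90° before descending.

```bash
python3 -m jog '[[[-0.001,0.003,0,0,0,0],[0,0,0,0,0,-0.1745],[0,0,0,0,0,-0.1745],[0,0,0,0,0,-0.1745],[0,0,0,0,0,-0.1745],[0,0,0,0,0,-0.1745],[0,0,0,0,0,-0.1745],[0,0,0,0,0,-0.1745],[0,0,0,0,0,-0.1745],[0,0,0,0,0,-0.1745],[0,0,0,0,0,0],[0,0,0,0,0,0]]]'
python3 - <<'E'
from h import *
go(.473,.342,.05,-.1535+np.pi/2)
c=cam("wrist"); print(proj(c,[[.473,.341,.07]]))
g=cv2.cvtColor(c[0],cv2.COLOR_RGB2GRAY); n,l,st,ce=cv2.connectedComponentsWithStats((g>120).astype(np.uint8)); print([ (a.tolist(),b.round(0)) for a,b in zip(st,ce) if a[4]>500])
E
```

```text
clock: 33.8
tool_pos: [0.4742, 0.3414, 0.1887]
eef_rot: [-0.65, 0.76, -0.002, -0.001]
contact_force: [1.0, 0.8, 0.8]
opening: 0.956
finger_force: 0.0
t 33.8 tcp [0.4742 0.3414 0.1887] shift(now axes) mm [ -1.    1.7 138.7] then turn [-0.003 -0.004 -0.003] | F [1.  0.8 0.8] op mm 84.2 ff 0.0 q7 1.35
[[322.18082085 192.4626619 ]]
[([0, 0, 640, 400, 220931], array([322., 180.])), ([278, 148, 84, 86, 5667], array([320., 191.])), ([93, 285, 455, 115, 25840], array([313., 347.])), ([31, 353, 64, 47, 2004], array([ 63., 380.])), ([440, 372, 37, 28, 865], array([457., 387.]))]
```

```bash
python3 -m jog '[[[-0.001,0.001,0.04,0,0,0],[0,0,0.04,0,0,0],[0,0,0.04,0,0,0],[0,0,0.017,0,0,0],[0,0,0,0,0,0],[0,0,0,0,0,0]]]' 0.084 15
python3 -m jog '[[[0,0,0,0,0,0],[0,0,0,0,0,0],[0,0,0,0,0,0]]]' 0.03
python3 -m jog '[[[0,0,-0.03,0,0,0],[0,0,-0.04,0,0,0],[0,0,-0.05,0,0,0],[0,0,-0.05,0,0,0],[0,0,-0.04,0,0,0],[0,0,0,0,0,0]]]'
python3 - <<'E'
from h import *
go(.535,-.033,.26,-.1535)
E
```

```text
clock: 34.6
tool_pos: [0.4737, 0.3429, 0.0529]
eef_rot: [-0.651, 0.759, -0.002, 0.0]
contact_force: [-0.2, 0.4, 0.0]
opening: 0.955
finger_force: 0.0
clock: 34.98
tool_pos: [0.4738, 0.3423, 0.0522]
eef_rot: [-0.651, 0.759, -0.002, -0.0]
contact_force: [1.1, -0.3, 4.5]
opening: 0.746
finger_force: 15.3
clock: 35.72
tool_pos: [0.4731, 0.3445, 0.2644]
eef_rot: [-0.651, 0.759, -0.002, 0.002]
contact_force: [-0.1, 0.4, -1.3]
opening: 0.746
finger_force: 15.3
t 35.7 tcp [0.4731 0.3445 0.2644] shift(now axes) mm [ 363.6 -118.8    5. ] then turn [-0.004  0.004  1.571] | F [-0.1  0.4 -1.3] op mm 65.7 ff 15.3 q7 1.43
```

```bash
python3 -m jog '[[[0.0404,-0.0132,0,0,0,0],[0.0404,-0.0132,0,0,0,0],[0.0404,-0.0132,0,0,0,0],[0.0404,-0.0132,0,0,0,0],[0.0404,-0.0132,0,0,0,0],[0.0404,-0.0132,0,0,0,0],[0.0404,-0.0132,0,0,0,0],[0.0404,-0.0132,0,0,0,0],[0.0404,-0.0132,0,0,0,0],[0,0,0,0,0,0.1745],[0,0,0,0,0,0.1745],[0,0,0,0,0,0.1745]]]'
python3 -m jog '[[[0,0,0,0,0,0.1745],[0,0,0,0,0,0.1745],[0,0,0,0,0,0.1745],[0,0,0,0,0,0.1745],[0,0,0,0,0,0.1745],[0,0,0,0,0,0.1745],[0,0,0,0,0,0],[0,0,0,0,0,0]]]'
python3 - <<'E'
from h import *
go(.535,-.033,.26,-.1535)
s=get_state(); c=cam("wrist"); t=s["tool_pos"]; g=cv2.cvtColor(c[0],cv2.COLOR_RGB2GRAY).astype(int); cv2.imwrite("pics/w10.png",c[0][:,:,::-1])
print(ext(c,(.535,-.0315,.131)),ext(c,(t[0],t[1],t[2]+.018)))
E
```

```text
clock: 37.22
tool_pos: [0.5338, -0.0353, 0.2615]
eef_rot: [-0.43, 0.903, -0.002, -0.002]
contact_force: [0.2, -0.1, -1.1]
opening: 0.745
finger_force: 15.3
clock: 38.22
tool_pos: [0.5343, -0.0348, 0.2625]
eef_rot: [0.075, 0.997, -0.003, 0.0]
contact_force: [-0.7, 0.2, -0.6]
opening: 0.747
finger_force: 15.3
t 38.2 tcp [ 0.5343 -0.0348  0.2625] shift(now axes) mm [-0.5  1.9  2.5] then turn [-0.005  0.001  0.003] | F [-0.7  0.2 -0.6] op mm 65.8 ff 15.3 q7 0.67
[284.56707201 149.95754884 363.31515779 225.45711184] [240.49164444 220.48651687 395.07953521 354.11979559]
```

View pics/w10.png

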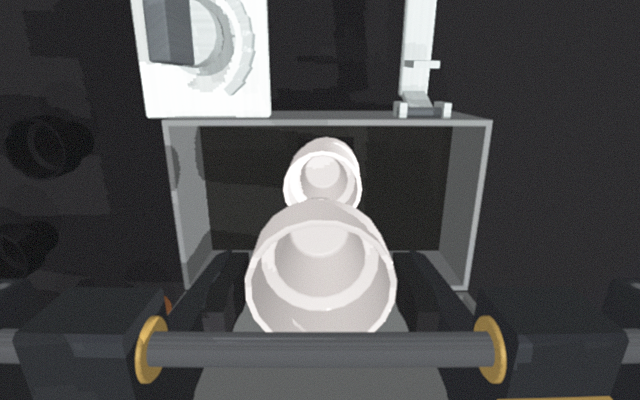

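Stack's rim at (284–363, top 150) matches two seated cups (z=0.131). Compute the offset.

```bash
python3 - <<'E'
from h import *
s=get_state(); c=cam("wrist"); t=s["tool_pos"]; g=cv2.cvtColor(c[0],cv2.COLOR_RGB2GRAY).astype(int)
print(g[190:250:2,321].tolist()); print(g[136:160:2,322].tolist())
print(t, fitrim(c,t[2]+.018,246,397,220,t[:2]), fitrim(c,.131,284,363,150,t[:2]))
E
```

```text
[210, 211, 211, 209, 200, 206, 198, 200, 200, 199, 199, 203, 198, 198, 198, 221, 236, 229, 226, 229, 229, 229, 231, 228, 228, 230, 229, 230, 229, 230]
[65, 194, 202, 202, 200, 200, 196, 220, 255, 250, 240, 243]
[ 0.53439787 -0.03473576  0.26262243] (array([ 0.5345, -0.0332]), array([-1.8,  1.8,  0.3])) (array([ 0.5352, -0.0317]), array([ 0.1, -0.1, -0. ]))
```

```bash
python3 -m jog '[[[-0.0005,0.0015,0.03,0,0,0],[0,0,0.03,0,0,0],[0,0,0.015,0,0,0],[0,0,0.008,0,0,0],[0,0,0.008,0,0,0],[0,0,0.008,0,0,0],[0,0,0.008,0,0,0],[0,0,0.007,0,0,0],[0,0,0.004,0,0,0],[0,0,0.002,0,0,0],[0,0,0,0,0,0]]]'
python3 -m jog '[[[0,0,0.001,0,0,0],[0,0,0.001,0,0,0],[0,0,0,0,0,0]]]'
```

```text
clock: 39.7
tool_pos: [0.5357, -0.0338, 0.1433]
eef_rot: [0.076, 0.997, -0.002, 0.001]
contact_force: [-0.5, 0.1, -1.3]
opening: 0.747
finger_force: 15.3
clock: 40.08
tool_pos: [0.5359, -0.0337, 0.1415]
eef_rot: [0.076, 0.997, -0.002, 0.001]
contact_force: [-0.2, -0.2, 0.5]
opening: 0.744
finger_force: 15.3
```

```bash
python3 -m jog '[[[0,0,0.001,0,0,0],[0,0,0.001,0,0,0],[0,0,0.001,0,0,0],[0,0,0,0,0,0]]]'
python3 -m jog '[[[0,0,0,0,0,0],[0,0,0,0,0,0],[0,0,0,0,0,0],[0,0,-0.02,0,0,0],[0,0,-0.05,0,0,0],[0,0,-0.05,0,0,0],[0,0,-0.05,0,0,0],[0,0,0,0,0,0]]]' 0.084
python3 - <<'E'
from h import *
s=get_state(); c=cam("wrist"); print(ext(c,(.535,-.0315,.159)).round(0))
g=cv2.cvtColor(c[0],cv2.COLOR_RGB2GRAY).astype(int); y=int(ext(c,(.535,-.0315,.159))[1::2].mean())
r=g[y,240:400]; w=np.where(r>150)[0]+240; print(y,w.min(),w.max(),g[120:170:2,322].tolist())
go(*cw((.0825+.0298,0.002,.37)),-.1535+np.pi/2)
E
```

```text
clock: 40.58
tool_pos: [0.5364, -0.0335, 0.1403]
eef_rot: [0.077, 0.997, -0.003, 0.002]
contact_force: [-3.2, -1.7, 16.0]
opening: 0.747
finger_force: 15.0
clock: 41.58
tool_pos: [0.5373, -0.0318, 0.3117]
eef_rot: [0.077, 0.997, -0.002, 0.005]
contact_force: [-0.2, -0.4, -0.2]
opening: 0.949
finger_force: 0.0
[282. 141. 356. 212.]
176 281 354 [50, 51, 48, 161, 212, 212, 217, 213, 222, 225, 213, 245, 255, 249, 243, 246, 246, 246, 243, 237, 234, 233, 234, 236, 233]
t 41.6 tcp [ 0.536  -0.0328  0.3094] shift(now axes) mm [-140.5    1.2  -59.9] then turn [-8.000e-03  1.000e-03 -1.571e+00] | F [ 0.1 -1.2 -1.9] op mm 84.0 ff 0.0 q7 0.73
```

Third cup seated (rim seen at 281–354, as for z=0.159). Now re-grip the handle to close the lid.

```bash
python3 -m jog '[[[0,0,-0.03,0,0,0],[0,0,-0.03,0,0,0],[0,0,0,0,0,0.1745],[0,0,0,0,0,0.1745],[0,0,0,0,0,0.1745],[0,0,0,0,0,0.1745],[0,0,0,0,0,0.1745],[0,0,0,0,0,0.1745],[0,0,0,0,0,0.1745],[0,0,0,0,0,0.1745],[0,0,0,0,0,0.1745],[0,0,0,0,0,0]]]' 0.05
python3 -m jog '[[[0,0.035,0,0,0,0],[0,0.035,0,0,0,0],[0,0.035,0,0,0,0],[0,0.034,0,0,0,0],[0,0,0,0,0,0],[0,0,0,0,0,0]]]'
python3 - <<'E'
from h import *
go(.676,-.053,.302,-.1535-np.pi/2)
c=cam("wrist"); cv2.imwrite("pics/w11.png",c[0][:,:,::-1]); print(proj(c,[[.676,-.053,.321]]))
E
```

```text
clock: 43.12
tool_pos: [0.5345, -0.0331, 0.3667]
eef_rot: [0.758, 0.652, -0.003, 0.002]
contact_force: [-0.7, -1.1, 0.4]
opening: 0.562
finger_force: 0.0
clock: 43.88
tool_pos: [0.6719, -0.0536, 0.3675]
eef_rot: [0.758, 0.652, -0.002, 0.002]
contact_force: [-0.7, -0.1, 0.7]
opening: 0.565
finger_force: 0.0
t 43.9 tcp [ 0.6719 -0.0536  0.3675] shift(now axes) mm [ 1.6  4.  65.5] then turn [0.    0.005 0.003] | F [-0.7 -0.1  0.7] op mm 49.7 ff 0.0 q7 -0.45
[[326.80446192 229.81753268]]
```

View pics/w11.png

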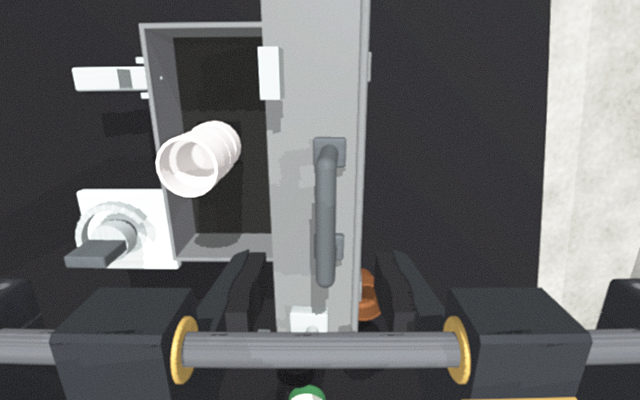

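The bar is at (326,225) between the fingers; the nested stack stands straight at (200,160). Grip and run the arc back.

```bash
python3 -m jog '[[[0.001,0.003,0.03,0,0,0],[0,0,0.035,0,0,0],[0,0,0,0,0,0],[0,0,0,0,0,0]]]'
python3 -m jog '[[[0,0,0,0,0,0],[0,0,0,0,0,0],[0,0,0,0,0,0],[0,0,0,0,0,0]]]' 0 30
python3 -m jog '[[[0,-0.0105,-0.0011,0,0,0],[0,-0.0108,-0.0007,0,0,0],[0,-0.0109,-0.0001,0,0,0],[0,-0.0108,0.0003,0,0,0],[0,-0.0108,0.0011,0,0,0],[0,-0.0108,0.0014,0,0,0],[0,-0.0107,0.0021,0,0,0],[0,-0.0106,0.0025,0,0,0],[0,-0.0104,0.0032,0,0,0],[0,-0.0103,0.0035,0,0,0],[0,-0.01,0.0042,0,0,0],[0,-0.0099,0.0045,0,0,0]]]'
python3 - <<'E'
from h import *
go(*cw((.0825-.1161,0.002,.105+.1841-.019)),-.1535-np.pi/2)
go(*cw((.0825-.0971,0.002,.105+.1948-.019)),-.1535-np.pi/2)
E
```

```text
clock: 44.42
tool_pos: [0.6762, -0.0534, 0.3053]
eef_rot: [0.759, 0.651, -0.0, 0.003]
contact_force: [0.5, 0.4, 0.8]
opening: 0.568
finger_force: 0.0
clock: 44.92
tool_pos: [0.6754, -0.0535, 0.3037]
eef_rot: [0.759, 0.651, -0.001, 0.002]
contact_force: [-10.3, 1.0, 3.9]
opening: 0.136
finger_force: 4.8
clock: 46.42
tool_pos: [0.5504, -0.0344, 0.2824]
eef_rot: [0.759, 0.651, -0.001, 0.003]
contact_force: [2.7, 0.3, -3.4]
opening: 0.114
finger_force: 30.4
t 46.4 tcp [ 0.5504 -0.0344  0.2824] shift(now axes) mm [  1.  -20.2  12.3] then turn [0.003 0.005 0.001] | F [ 2.7  0.3 -3.4] op mm 10.0 ff 30.4 q7 -0.61
t 46.4 tcp [ 0.5504 -0.0344  0.2824] shift(now axes) mm [ 0.9 -1.2  1.6] then turn [0.003 0.005 0.001] | F [ 2.7  0.3 -3.4] op mm 10.0 ff 30.4 q7 -0.61
```

```bash
python3 -m jog '[[[0,-0.0096,0.0053,0,0,0],[0,-0.0094,0.0054,0,0,0],[0,-0.009,0.0062,0,0,0],[0,-0.0088,0.0063,0,0,0],[0,-0.0085,0.007,0,0,0],[0,-0.008,0.0072,0,0,0],[0,-0.0077,0.0078,0,0,0],[0,-0.0073,0.008,0,0,0],[0,-0.0068,0.0085,0,0,0],[0,-0.0065,0.0087,0,0,0],[0,-0.006,0.0092,0,0,0],[0,-0.0055,0.0093,0,0,0]]]'
python3 -m jog '[[[0,-0.005,0.0098,0,0,0],[0,-0.0045,0.0098,0,0,0],[0,-0.004,0.0102,0,0,0],[0,-0.0035,0.0102,0,0,0],[0,-0.003,0.0105,0,0,0],[0,0,0,0,0,0]]]'
python3 - <<'E'
from h import *
go(.4345,-.0159,.131,-.1535-np.pi/2)
E
```

```text
clock: 47.92
tool_pos: [0.4591, -0.0205, 0.1928]
eef_rot: [0.759, 0.651, -0.001, 0.003]
contact_force: [6.2, 0.3, -1.5]
opening: 0.112
finger_force: 29.8
clock: 48.68
tool_pos: [0.4384, -0.0175, 0.1419]
eef_rot: [0.759, 0.651, -0.002, 0.002]
contact_force: [1.1, 2.3, -2.8]
opening: 0.108
finger_force: 29.8
t 48.7 tcp [ 0.4384 -0.0175  0.1419] shift(now axes) mm [ 1.  -4.1 10.9] then turn [0.    0.005 0.002] | F [ 1.1  2.3 -2.8] op mm 9.5 ff 29.8 q7 -0.96
```

```bash
python3 -m jog '[[[0,-0.0015,0.005,0,0,0],[0,-0.001,0.004,0,0,0],[0,0,0.002,0,0,0],[0,0,0.001,0,0,0],[0,0,0,0,0,0]]]'
python3 -m jog '[[[0,0,0.001,0,0,0],[0,0,0.001,0,0,0],[0,0,0.001,0,0,0],[0,0,0,0,0,0]]]'
```

```text
clock: 49.3
tool_pos: [0.4356, -0.0171, 0.1305]
eef_rot: [0.759, 0.651, -0.002, 0.002]
contact_force: [-1.9, 5.0, -1.6]
opening: 0.107
finger_force: 29.7
clock: 49.8
tool_pos: [0.435, -0.0171, 0.1274]
eef_rot: [0.759, 0.651, -0.002, 0.001]
contact_force: [-3.7, 5.7, -1.3]
opening: 0.108
finger_force: 29.7
```

```bash
python3 -m jog '[[[0,0,0.0015,0,0,0],[0,0,0.0015,0,0,0],[0,0,0.0015,0,0,0],[0,0,0,0,0,0]]]'
python3 -m jog '[[[0,0,0.0015,0,0,0],[0,0,0.0015,0,0,0],[0,0,0,0,0,0]]]'
```

```text
clock: 50.3
tool_pos: [0.4349, -0.0173, 0.1249]
eef_rot: [0.759, 0.652, -0.002, 0.003]
contact_force: [-8.5, 4.9, 28.0]
opening: 0.097
finger_force: 27.3
clock: 50.68
tool_pos: [0.4348, -0.0175, 0.1225]
eef_rot: [0.759, 0.652, -0.002, 0.003]
contact_force: [-9.4, 5.0, 37.8]
opening: 0.094
finger_force: 29.2
```

```bash
python3 -m jog '[[[0,0,-0.003,0,0,0],[0,0,0,0,0,0],[0,0,0,0,0,0],[0,0,0,0,0,0],[0,0,0,0,0,0],[0,0,-0.03,0,0,0],[0,0,-0.03,0,0,0],[0,0,-0.04,0,0,0],[0,0,-0.02,0,0,0],[0,0,0,0,0,0]]]' 0.044
python3 - <<'E'
from h import *
c=cam("scene"); a=cv2.imread("pics/scene0.png"); b=c[0][:,:,::-1]
d=cv2.absdiff(a,b).max(2)
print("diff lid area rows165-250, cols 268-366:",[(r,int((d[r:r+5,268:366]>25).sum())) for r in range(165,250,5)])
g0=cv2.cvtColor(a,6);g1=cv2.cvtColor(b,6)
# sub-pixel shift of lid region by phase correlation
for (y0,y1,x0,x1) in [(180,215,270,300),(185,230,330,370),(205,240,280,330)]:
    print(cv2.phaseCorrelate(g0[y0:y1,x0:x1].astype(np.float32),g1[y0:y1,x0:x1].astype(np.float32)))
cv2.imwrite("pics/s12.png",b)
w=cw((-.1475,-.105,.146)); go(w[0],w[1],.24,-.1535); go(w[0],w[1],.24,-.1535+np.pi)
E
```

```text
clock: 51.92
tool_pos: [0.4375, -0.0171, 0.2441]
eef_rot: [0.759, 0.651, 0.0, 0.003]
contact_force: [-0.6, 0.2, -0.7]
opening: 0.5
finger_force: 0.0
diff lid area rows165-250, cols 268-366: [(165, 51), (170, 58), (175, 23), (180, 12), (185, 1), (190, 3), (195, 0), (200, 0), (205, 0), (210, 0), (215, 0), (220, 0), (225, 0), (230, 0), (235, 0), (240, 0), (245, 0)]
((-0.05318665293239988, -0.08202396584164973), 1.00720102014365)
((-0.08916150408582979, -0.16130339813490124), 0.8745745001898871)
((-0.07758933209353813, -0.01704487789868736), 0.9958790444003212)
t 52.0 tcp [ 0.4367 -0.0173  0.2431] shift(now axes) mm [-105.5  -19.2    3.6] then turn [-1.000e-03  6.000e-03 -1.571e+00] | F [-0.  -1.3 -0.6] op mm 43.8 ff 0.0 q7 -0.76
t 52.0 tcp [ 0.4367 -0.0173  0.2431] shift(now axes) mm [-105.5  -19.2    3.6] then turn [6.000e-03 1.000e-03 1.571e+00] | F [-0.  -1.3 -0.6] op mm 43.8 ff 0.0 q7 -0.76
```

The lid's image is identical to the initial one: shut. Now go above the cam.

```bash
python3 -m jog '[[[-0.0351,-0.0064,0,0,0,0],[-0.0352,-0.0064,0,0,0,0],[-0.0352,-0.0064,0,0,0,0],[0,0,0,0,0,-0.1745],[0,0,0,0,0,-0.1745],[0,0,0,0,0,-0.1745],[0,0,0,0,0,-0.1745],[0,0,0,0,0,-0.1745],[0,0,0,0,0,-0.1745],[0,0,0,0,0,-0.1745],[0,0,0,0,0,-0.1745],[0,0,0,0,0,-0.1745]]]' 0.036 40
python3 -m jog '[[[0,0,0,0,0,0],[0,0,0,0,0,0]]]'
python3 - <<'E'
from h import *
w=cw((-.1475,-.105,.152)); go(w[0],w[1],.152,-.1535)
c=cam("wrist"); crop(c,"w13",160,100,480,300,2.4)
for a in (0,.25):
    print(a,proj(c,[cw((-.1475+k*np.cos(a),-.105-k*np.sin(a),.175)) for k in (-.023,0,.023)]).round(0).tolist())
E
```

```text
clock: 53.48
tool_pos: [0.4009, -0.1183, 0.2423]
eef_rot: [0.073, 0.997, -0.002, -0.0]
contact_force: [-0.8, 0.2, -0.3]
opening: 0.407
finger_force: 0.0
clock: 53.72
tool_pos: [0.4013, -0.1183, 0.243]
eef_rot: [0.078, 0.997, -0.002, 0.0]
contact_force: [-0.4, 0.2, -0.1]
opening: 0.415
finger_force: 0.0
t 53.7 tcp [ 0.4013 -0.1183  0.243 ] shift(now axes) mm [-0.3  0.1 91. ] then turn [-0.004  0.001 -0.002] | F [-0.4  0.2 -0.1] op mm 36.5 ff 0.0 q7 0.71
0 [[318.0, 183.0], [319.0, 218.0], [319.0, 250.0]]
0.25 [[328.0, 184.0], [319.0, 218.0], [310.0, 249.0]]
```

View pics/w13.png

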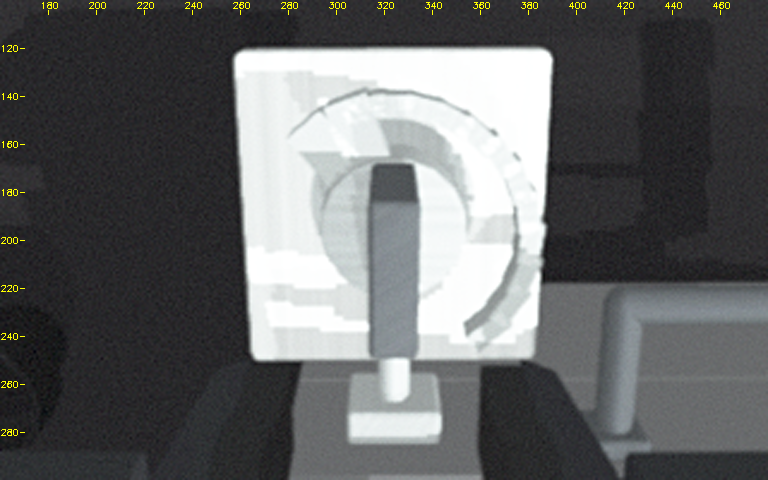

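The plate's top runs straight from (323,183) to (323,250): joint angle ≈0, about 2–3 mm to +y. Descend, grip and turn clockwise.

```bash
python3 -m jog '[[[0,0.002,0.03,0,0,0],[0,0,0.03,0,0,0],[0,0,0.02,0,0,0],[0,0,0.011,0,0,0],[0,0,0,0,0,0]]]'
python3 -m jog '[[[0,0,0,0,0,0],[0,0,0,0,0,0],[0,0,0,0,0,0]]]' 0 30
python3 -m jog '[[[0,0,0,0,0,0.12],[0,0,0,0,0,0.12],[0,0,0,0,0,0.12],[0,0,0,0,0,0.12],[0,0,0,0,0,0.12],[0,0,0,0,0,0]]]'
python3 - <<'E'
from h import *
w=cw((-.1475,-.105,.152)); go(w[0],w[1],.152,-.1535-np.pi/2); print(get_state()["moment"].round(2))
E
```

```text
clock: 54.4
tool_pos: [0.4017, -0.1168, 0.1521]
eef_rot: [0.077, 0.997, -0.002, 0.0]
contact_force: [0.9, -0.8, 0.0]
opening: 0.408
finger_force: 0.0
clock: 54.78
tool_pos: [0.4026, -0.1166, 0.1531]
eef_rot: [0.077, 0.997, -0.002, 0.002]
contact_force: [-0.5, 0.3, 2.3]
opening: 0.154
finger_force: 30.0
clock: 55.52
tool_pos: [0.4026, -0.1166, 0.1531]
eef_rot: [0.367, 0.93, -0.002, 0.002]
contact_force: [-0.2, 1.4, 4.1]
opening: 0.156
finger_force: 30.0
t 55.5 tcp [ 0.4026 -0.1166  0.1531] shift(now axes) mm [-0.8 -2.2  1.1] then turn [0.001 0.006 0.972] | F [-0.2  1.4  4.1] op mm 13.7 ff 30.0 q7 -0.06
[ 0.24  0.11 -0.08]
```

```bash
python3 -m jog '[[[0,0,0,0,0,0.12],[0,0,0,0,0,0.12],[0,0,0,0,0,0.12],[0,0,0,0,0,0.12],[0,0,0,0,0,0.12],[0,0,0,0,0,0.12],[0,0,0,0,0,0.12],[0,0,0,0,0,0.12],[0,0,0,0,0,0.12],[0,0,0,0,0,0.12],[0,0,0,0,0,0.12],[0,0,0,0,0,0.12]]]'
python3 -m jog '[[[0,0,0,0,0,0.12],[0,0,0,0,0,0.12],[0,0,0,0,0,0.12],[0,0,0,0,0,0.12],[0,0,0,0,0,0.12],[0,0,0,0,0,0.12],[0,0,0,0,0,0.12],[0,0,0,0,0,0]]]'
python3 - <<'E'
from h import *
w=cw((-.1475,-.105,.152)); go(w[0],w[1],.152,-.1535-np.pi); print(get_state()["moment"].round(2),get_state()["q"].round(2))
E
```

```text
clock: 57.02
tool_pos: [0.4026, -0.1166, 0.1531]
eef_rot: [0.89, 0.457, 0.0, 0.003]
contact_force: [0.1, 0.2, 5.2]
opening: 0.158
finger_force: 30.1
clock: 58.02
tool_pos: [0.4026, -0.1166, 0.1531]
eef_rot: [0.998, 0.055, 0.001, 0.003]
contact_force: [0.1, 1.1, 7.6]
opening: 0.159
finger_force: 30.1
t 58.0 tcp [ 0.4026 -0.1166  0.1531] shift(now axes) mm [-1.2  2.   1.1] then turn [ 0.005 -0.003  0.264] | F [0.1 1.1 7.6] op mm 14.0 ff 30.1 q7 -1.69
[ 0.43  0.35 -0.06] [ 0.29  0.61 -0.19  2.25  0.38  0.31 -1.69]
```

```bash
python3 -m jog '[[[0,0,0,0,0,0.1],[0,0,0,0,0,0.08],[0,0,0,0,0,0.06],[0,0,0,0,0,0]]]'
python3 - <<'E'
from h import *
w=cw((-.1475,-.105,.152)); go(w[0],w[1],.152,-.1535-np.pi); print(get_state()["moment"].round(2))
E
python3 -m jog '[[[0,0,0,0,0,0.03],[0,0,0,0,0,0.03],[0,0,0,0,0,0.03],[0,0,0,0,0,0]]]'
python3 - <<'E'
from h import *
w=cw((-.1475,-.105,.152)); go(w[0],w[1],.152,-.1535-np.pi); print(get_state()["moment"].round(2))
E
```

```text
clock: 58.52
tool_pos: [0.4026, -0.1166, 0.1531]
eef_rot: [0.998, -0.064, 0.001, 0.002]
contact_force: [0.3, 1.6, 6.2]
opening: 0.154
finger_force: 30.0
t 58.5 tcp [ 0.4026 -0.1166  0.1531] shift(now axes) mm [-0.7  2.2  1.1] then turn [ 0.004 -0.003  0.024] | F [0.3 1.6 6.2] op mm 13.6 ff 30.0 q7 -1.83
[0.37 0.29 0.03]
clock: 59.02
tool_pos: [0.4027, -0.1166, 0.1531]
eef_rot: [0.994, -0.107, 0.002, 0.002]
contact_force: [-0.5, -0.3, 6.0]
opening: 0.161
finger_force: 31.3
t 59.0 tcp [ 0.4027 -0.1166  0.1531] shift(now axes) mm [-0.6  2.2  1.1] then turn [ 0.004 -0.004 -0.062] | F [-0.5 -0.3  6. ] op mm 14.1 ff 31.3 q7 -1.88
[0.07 0.22 0.73]
```

The moment jumped to 0.73 Nm: the stop is reached. Release and verify.

```bash
python3 -m jog '[[[0,0,0,0,0,0],[0,0,0,0,0,0],[0,0,0,0,0,0],[0,0,-0.02,0,0,0],[0,0,-0.04,0,0,0],[0,0,-0.04,0,0,0],[0,0,-0.04,0,0,0],[0,0,0,0,0,0]]]' 0.036
python3 - <<'E'
from h import *
c=cam("wrist"); 
# plate direction: dark gray pixels near the predicted plate top
ctr=cw((-.1475,-.1035,.175)); p=proj(c,ctr)[0]; g=cv2.cvtColor(c[0],cv2.COLOR_RGB2GRAY); x,y=p.astype(int); sub=g[y-40:y+41,x-40:x+41]
m=((sub>90)&(sub<135)).astype(np.uint8); n,l,st,ce=cv2.connectedComponentsWithStats(m); i=l[40,40]; print(p,sub[40,20:60:3].tolist(),i,st[i])
if i:
    q=np.argwhere(l==i)[:,::-1]+[x-40,y-40]; r=cv2.minAreaRect(q.astype(np.float32)); box=cv2.boxPoints(r); W=[at(c,b,.175)[:2] for b in box]
    e=[W[1]-W[0],W[2]-W[1]]; e=max(e,key=np.linalg.norm); print("len",np.linalg.norm(e),"angle vs case x",(np.degrees(np.arctan2(e[1],e[0])+.1535)+90)%180-90)
s=cam("scene")[0][:,:,::-1]; a=cv2.imread("pics/scene0.png"); d=cv2.absdiff(a,s).max(2); n,l,st,ce=cv2.connectedComponentsWithStats((d>30).astype(np.uint8)); print([t.tolist() for t in st[1:] if t[4]>25])
t=cam("top"); print(whitecups(t))
E
```

```text
clock: 60.02
tool_pos: [0.4034, -0.1165, 0.2948]
eef_rot: [0.994, -0.111, 0.004, 0.003]
contact_force: [-0.6, 0.2, -0.2]
opening: 0.408
finger_force: 0.0
[322.06359096 196.30121486] [255, 254, 254, 254, 168, 171, 168, 172, 164, 189, 226, 238, 247, 255] 0 [   0    0   81   81 6376]
[[201, 0, 102, 142, 6377], [334, 0, 50, 56, 1405], [359, 58, 15, 4, 46], [372, 69, 14, 5, 30], [204, 75, 6, 38, 98], [344, 76, 35, 23, 217], [214, 86, 25, 17, 133], [371, 89, 6, 8, 37], [260, 123, 15, 6, 39], [313, 160, 7, 16, 99], [218, 164, 47, 19, 252], [362, 166, 17, 22, 291], [382, 182, 18, 23, 333], [50, 187, 30, 18, 215], [248, 186, 17, 17, 136], [42, 195, 13, 13, 78], [33, 198, 14, 13, 79], [25, 201, 13, 13, 74], [257, 204, 11, 6, 26], [33, 212, 42, 16, 80], [23, 235, 94, 37, 1193], [130, 246, 24, 13, 77], [247, 247, 23, 30, 515]]
[([135, 98, 35, 17, 571], array([152.1, 106. ]), array([0.88 , 0.619, 0.07 ])), ([464, 185, 12, 11, 106], array([469.7, 189.9]), array([ 0.589, -0.56 ,  0.07 ])), ([449, 188, 16, 19, 130], array([454.2, 198.3]), array([ 0.556, -0.503,  0.07 ])), ([290, 210, 15, 35, 302], array([296.2, 226.3]), array([0.441, 0.069, 0.07 ])), ([330, 234, 17, 20, 230], array([337.9, 244.7]), array([ 0.378, -0.083,  0.07 ]))]
```

```bash
python3 - <<'E'
from h import *
def orange(f):
    h=cv2.cvtColor(np.ascontiguousarray(f),cv2.COLOR_RGB2HSV); m=((h[...,0]<22)&(h[...,0]>5)&(h[...,1]>140)&(h[...,2]>50)).astype(np.uint8)
    m=cv2.morphologyEx(m,cv2.MORPH_CLOSE,np.ones((3,3)));n,l,st,ce=cv2.connectedComponentsWithStats(m); return [(s.tolist(),c.round(1).tolist()) for s,c in zip(st[1:],ce[1:]) if s[4]>60]
for n in ("top","scene"):
    print(n,"before",orange(cv2.imread(f"pics/{n}0.png")[:,:,::-1])); print(n,"now",orange(cam(n)[0]))
c=cam("wrist"); ctr=cw((-.1475,-.1035,.175)); p=proj(c,ctr)[0].astype(int)
h=cv2.cvtColor(c[0],cv2.COLOR_RGB2GRAY)[p[1]-30:p[1]+31:3,p[0]-45:p[0]+46:3]
for r in h: print(' '.join(f"{v:3d}" for v in r))
E
```

```text
top before [([386, 153, 16, 15, 171], [393.8, 160.2]), ([162, 187, 17, 11, 76], [168.6, 191.4]), ([142, 189, 53, 28, 668], [172.1, 205.4]), ([448, 235, 104, 70, 4088], [500.9, 272.8]), ([82, 241, 70, 43, 1373], [122.5, 260.4]), ([83, 361, 71, 39, 944], [125.9, 372.2]), ([474, 364, 56, 36, 850], [494.2, 381.1]), ([90, 382, 13, 12, 63], [97.8, 387.8]), ([113, 382, 13, 12, 61], [120.9, 388.1])]
top now [([387, 153, 16, 15, 167], [393.7, 160.4]), ([162, 187, 17, 11, 76], [168.6, 191.4]), ([142, 189, 53, 28, 670], [172.0, 205.4]), ([448, 235, 103, 70, 4077], [501.0, 272.8]), ([81, 241, 71, 43, 1634], [118.4, 263.2]), ([83, 361, 71, 39, 940], [125.8, 372.2]), ([473, 364, 57, 36, 838], [494.4, 380.9]), ([90, 382, 13, 12, 63], [97.8, 387.8]), ([113, 382, 13, 12, 62], [120.8, 388.1])]
scene before [([302, 108, 49, 22, 550], [324.9, 118.7]), ([366, 132, 54, 24, 582], [389.9, 143.3]), ([389, 157, 44, 27, 551], [408.8, 170.8]), ([468, 171, 57, 45, 1013], [493.5, 196.5]), ([22, 200, 70, 41, 922], [56.7, 220.7]), ([23, 229, 148, 81, 6589], [91.8, 269.4]), ([275, 264, 23, 30, 524], [285.7, 277.4])]
[... 2215 characters left out ...]
 255 255 162 164 166 159 157 255 255 255 255 255 255 255 242 229 254 255 254 255
255 255 255 255 255 255 255 255 255 255 255 255 255 160 166 162 167 165 254 255 255 255 255 255 255 230 254 254 254 255 255
255 255 255 255 255 255 255 255 255 255 255 255 255 166 161 168 164 162 250 255 255 255 255 255 255 255 254 255 238 187 150
255 255 255 255 255 255 255 255 255 255 255 255 222 168 165 165 160 164  85  38  42  45  48  45  50 194 255 201  43  54  57
189 140  94  69  50  49  41  45  47  47  41  49  49  88  73  63  54  48  52  56  52  51  54  54  52  52 111  50  54  59  63
 56  59  55  57  56  57  57  55  57  52  54  58  61  55  55  54  64  63  57  62  57  54  54  60  61  57  64  54  52  59  59
```

```bash
python3 - <<'E'
from h import *
c=cam("wrist"); g=cv2.cvtColor(c[0],cv2.COLOR_RGB2GRAY)
for k in (.023,.032,.040,.065): print(k,proj(c,[cw((-.1475+k,-.1035,.15))]).round(0).tolist())
x,y=proj(c,[cw((-.1475+.036,-.1035,.15))])[0].astype(int)
for r in g[y-26:y+22:2,x-30:x+31:2]: print(' '.join(f"{v:3d}" for v in r))
E
```

```text
0.023 [[320.0, 158.0]]
0.032 [[319.0, 147.0]]
0.04 [[319.0, 137.0]]
0.065 [[316.0, 105.0]]
255 255 255 253 250 252 251 251 251 251 251 251 251 251 251 251 252 251 250 251 250 248 241 255 255 255 255 255 255 254 255
255 255 255 255 255 251 249 250 247 247 247 245 242 240 243 239 239 239 236 242 249 253 255 255 255 255 255 255 255 255 255
255 255 255 255 255 254 252 253 255 255 247 233 252 252 243 222 197 245 246 254 255 255 255 255 255 255 255 255 255 255 255
255 255 255 255 255 255 255 255 255 255 251 251 254 254 249 231 200 245 247 249 255 255 255 255 255 255 255 255 255 255 255
255 255 255 255 255 255 255 255 255 255 253 250 254 255 253 243 213 239 247 246 255 255 255 255 255 255 255 255 255 255 255
255 255 255 255 255 255 255 255 255 255 255 251 255 255 253 244 215 228 248 248 255 253 254 253 253 253 253 248 249 248 249
255 255 255 255 255 255 255 255 255 250 255 246 255 255 254 245 217 191 196 201 214 235 247 246 248 246 246 247 249 247 248
255 255 255 255 255 255 255 239 240 239 220 251 255 255 254 246 219 250 255 252 219 187 174 182 222 245 248 248 249 247 248
255 255 255 255 2
[... 1266 characters left out ...]
 254 243 233 211 192 206 200 174 183 172 167 173 216 230 231 228 222 235 247 248
253 253 253 253 253 253 255 255 255 253 246 235 188 158 141 123 118 103 114 199 228 203 177 163 192 232 229 230 231 244 247
253 253 253 253 253 253 254 255 254 251 255 248  94  93  94  94  89  93  87 180 233 234 235 198 163 186 229 232 233 236 252
252 252 253 253 253 253 253 251 254 254 255 219  93  96  95 100  96  95  94 163 233 228 228 231 201 163 209 228 233 233 250
253 247 250 253 253 253 249 254 254 254 255 191  94  96  99  95  95  93  88 143 231 228 229 229 230 219 168 227 237 231 244
253 249 226 251 254 249 254 254 254 253 255 172  98  99  98  98  95  95  90 129 232 234 233 234 234 235 219 193 232 231 236
```

The plate is a half turn round, the bolt pin reaches to about 30 mm from the disc's axis, as expected when drawn tight, and no bystander has shifted. Handing in.

```bash
python3 -c "
from plant import *
print(finish_job())"
```

```text
the job is handed in; nothing more can be done
None
```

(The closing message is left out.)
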